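# Take charged stick packs off the charging cradle

## Robot

A 7-joint arm with a two-finger parallel gripper is mounted at the origin on the work surface. World frame = base frame: x ahead of the robot, y to its left, z up, the work surface at z = 0. Lengths are in mm, angles in rad, forces in N, time in s.
With the tool pointing down it reaches from about 400 to 850 mm from the base axis. Payload 10.4 kg.
Tool frame: the origin (TCP) lies midway between the tips of the shut fingers; the grasp point (between the pads) lies behind it (arm.grip_point_offset is the z of the grasp point in the tool frame, in mm); z points along the fingers, y is the line along which they close (so a half turn about z gives the same grasp; the last joint's range is limited). The gripper opens to 87 mm and grips with 3 to 60 N. Pads are 19 mm wide; open, the fingers measure 117 mm over their backs; the gripper's body (75 mm by 190 mm) begins 51 mm behind the grasp point.
Start: joints at [-1.21, 0.332, -0.065, 1.46, 0.022, 1.35, -0.088], TCP at [234.019, 579.561, 192.076] pointing down, gripper open.
Joint ranges: [-2.6, 2.6], [-0.5, 2.12], [-1.47, 1.34], [0.16, 2.42], [-1.27, 4.41], [0.06, 2.06], [-2.6, 2.6]. Speed limits (rad/s): [2.22, 2.22, 2.79, 2.79, 3.14, 3.14, 3.14].

## Interface

Orientations are given as a 3x3 rotation matrix whose columns are the frame's x, y, z axes.
In Python, from rig import observe, camera, arm, silhouettes, landmark_of gives the robot as it stands. The module is installed in compiled form; this text tells all that it offers.
- The arm moves only by the tool play_rows, never from a script. Its argument "rows" is a list that holds one entry, the list of rows, each a list of 7 numbers: the shift along the world's x, y, z in units of 50 mm (1.0 is 50 mm), then the turn, a rotation vector about the world's x, y, z in units of 8 degrees (1.0 is 8 degrees), then the gripper command: -1 is fully open, 1 is shut, values between are in proportion. In form: [[[x, y, z, rx, ry, rz, claw], ...]]. A call has 1 to 10 rows; each row is the pose to reach, as a shift and turn from the pose commanded when the call began; what a row does not reach only later rows make up. A row lasts 1/8 s, in which the tool goes at most 62.5 mm and 10.7 degrees, less where a joint would pass 70% of its speed; a pose out of reach is approached as far as the arm can. A call with a gripper value outside its range is refused whole. The fingers move at their own pace and stop on an object; "squeeze" is the grip in N (left out, the last holds). Time passes only in rows, so rows that repeat a pose let the fingers close. It gives the time, the measured TCP pose, the force, the opening and the grip force at its end, in the units of the state.
- observe(): the state, without advancing time (a new reading comes with each control period).
- camera(name): name is "scene" or "top"; returns a dict with "pixels" (420x560x3 uint8, red, green, blue), "fx", "fy", "cx", "cy" (pixels), "dist_coeffs" ([k1, k2, p1, p2, k3] as OpenCV has them; the pictures are not rectified), "rvec" (rotation vector, rad) and "tvec" (3), from world to camera coordinates, as OpenCV has them. Camera axes: x right, y down, z forward; pixel columns grow to the right and rows downward; lengths in mm; the calibration is good to about 2 mm. A picture is of the moment at which its call begins. There is no depth.
- arm.close_job(): hands the job in; it is judged then, once.
Trained networks look in a picture, given as the dict that the camera call returned (one of the last four; its "shot" number tells which), for a name from the list of things; names that differ only in an ending like _2 or _b are one class to them, and where a whole thing is asked for, a point or a joint stands for the part that bears it (a point fixed in the world has none). Each returns a list of dicts, best first, with "confidence" (0 to 1); they miss things now and then, are a little off and sometimes report something else, mostly with a low value. They report only what shows in the picture. A call takes as long as a camera call. They do not tell look-alikes from the thing itself.
- silhouettes(picture, query): "pixels" (420x560 bool, what is visible of it) and "bbox" ([left, top, width, height] in pixels, round what is visible of it).
- landmark_of(picture, query): "location" ([column, row] in pixels: a listed point, or the origin of a listed thing).
The state is a dict: "clock": time; "q": joint angles; "qvel": joint speeds; "effort": joint torques, N m; "tool_pos": TCP position; "tcp_rot": TCP orientation; "wrist_force": force on the tool from outside, world axes, zero at the start; "wrist_torque": the same for the moment, N m; "opening": finger opening in mm; "grip_force": force on a finger pad.
Only numpy, scipy, OpenCV 4.12 (cv2) and the standard library are available. Lean on these libraries where they do the work, as an engineer would, in place of code of your own. Each camera call takes 0.05 s, during which the arm holds its last target. There are 200 camera calls.

## Task

The packs have finished charging. First prove the charging rail is dead: push the pen tester's probe fully home into the test socket on top of the charger unit, leave it there for a second, and stand the tester back in its desk stand. Then lift the hold-down bar out of its two brackets, set it aside, move every pack from the cradle into the carrying tray without dropping any, and finally lay the bar back in its brackets; leave the other things on the bench where they are.

Things in the scene. Friction and masses are not known exactly. Their poses are not given: they have to be found in the camera images.
- cradle: Grey fixed cradle, 165 mm (x) by 369 (y -151 to 218). Origin: underside, midway between brackets. Bays at y -75, -25, 25, 75, some empty: each holds a pack on its long edge, length along x, floor 10 mm above the bench, between ribs 10 mm above the floor (1.5 mm play each side). End strips at x -76 and 76, 16 and 30 mm above the floor. Grey charger unit at y 154 to 218, 150 mm along x, 60 mm high.
- socket (a point): Centre of the mouth of the test socket: the one round opening, 10 mm wide and 27 mm deep, straight down, inside a black collar on the charger unit's flat top, 60 mm above the bench; at x -40, y 186 mm in the cradle's frame. Axes as the cradle's.
- bar_seat (a point): Midway between the two brackets at the height of their seats, 59 mm above the bench; axes as the cradle's; the seated bar's origin is here. The steel brackets are open-topped forks at y -124 and 124 mm, 10 mm thick (y), 56 wide (x). Slot 24 mm wide, sides straight for 10 mm, above that flared outwards; prong tops 80 mm above the bench. The bench just in front of the cradle is clear.
- bar: Aluminium hold-down bar, 284 mm long (y), 20 wide (x), 10 thick, 0.22 kg. Origin: centre of underside. T-heads at its ends (36 wide, 14 high, 8 long) stay outside the brackets, 5 mm play each way along y. Black finger grip on top in the middle: 16 thick (x), 50 long (y), 10 to 40 mm above the underside. Seated it clears the packs by 2 mm; nothing latches it. Either way round. May get knocked.
- pack1: Black hard-cased stick battery pack with grey side labels, 139 mm long (x), 25 wide (y), 47 high (z), 0.27 kg. Origin: centre of its underside as it stands on its long edge. Starts in the cradle's bay at y -75 mm, or is absent. The packs are alike.
- pack2: Black hard-cased stick battery pack with grey side labels, 139 mm long (x), 25 wide (y), 47 high (z), 0.27 kg. Origin: centre of its underside as it stands on its long edge. Starts in the cradle's bay at y -25 mm, or is absent. The packs are alike.
- pack3: Black hard-cased stick battery pack with grey side labels, 139 mm long (x), 25 wide (y), 47 high (z), 0.27 kg. Origin: centre of its underside as it stands on its long edge. Starts in the cradle's bay at y 25 mm, or is absent. The packs are alike.
- pack4: Black hard-cased stick battery pack with grey side labels, 139 mm long (x), 25 wide (y), 47 high (z), 0.27 kg. Origin: centre of its underside as it stands on its long edge. Starts in the cradle's bay at y 75 mm, or is absent. The packs are alike.
- tester: Yellow pen tester, standing point down in its stand: smooth round body 20 mm in diameter, below it a steel probe 6 mm in diameter, 25 mm long, with a tapered point. Origin: the probe's point; z up along the pen; the body runs from a flat shoulder at z 25 to the end at z 129 mm. 0.06 kg. Fully home in the socket, the shoulder rests on the charger unit's top.
- tester_tip (a point): The point of the tester's probe.
- stand: Fixed grey desk stand for the tester, 70 mm square at its foot. Origin: centre of its underside. On top a round cup, 28 mm inside and 42 mm outside diameter, rim 55 mm above the bench, 20 mm deep. A central hole in the cup's floor takes the probe, and the tester's shoulder rests on that floor.
- stand_hole (a point): Centre of the mouth of the hole in the stand's cup floor, 35 mm above the bench; the hole is 10 mm wide, 26 mm deep, straight down; z up.
- tray: Loose grey open carrying tray, 250 mm (x) by 175 (y), 40 high, walls and floor 5 mm thick (inside 240 by 165), 0.9 kg. Origin: centre of underside. It takes four packs side by side along its x, each on its long edge with its length along the tray's y. It may get knocked aside.
- mug: Bystander: white cup without handle, 72 mm wide, 85 mm high. Origin: centre of its underside. It, the spool and the tester's stand are found in changing places to the left of the cradle.
- spool: Bystander: solder spool standing on its flange, 60 mm wide, 50 mm high. Origin: centre of its underside.
- driver: Bystander: red-handled screwdriver, 170 mm long, lying along its x on the bench. Origin: centre of its underside.
- meter: Bystander: yellow hand multimeter lying flat, 150 by 78 by 40 mm. Origin: centre of its underside.
- holder: Bystander: black two-cell battery holder, 115 by 62 by 22 mm. Origin: centre of its underside.
- partsbox: Bystander: clear parts box with blue lid, 122 by 82 by 36 mm. Origin: centre of its underside.
Not all that is in view belongs to the job. What is shaped like the stand but blue or green is not meant.

How it is judged:
By the outcome, as a careful person would: the job done as asked, in the order asked, and still so for the second after the job is handed in, with the robot touching nothing.
Of pack1, pack2, pack3, pack4 only 2 to 4 are there at a start; the rules pass over those that are not, and their reading is None.
At some moment in a run one of tray, bar may be knocked a few centimetres aside while the robot is not near it.
It also fails if it takes over 210 s, if anything falls off the work surface, if the arm or the gripper's body presses on something with over 40 N, if the wrist force passes 120 N, or if a joint passes its speed limit or range.

## Working session

There is one attempt and no reset: what is moved stays moved. The work goes in short steps, Python scripts to look and compute and a tool call to move; the robot and the scene stay as the last step left them, time stands still between calls to the robot, and variables do not carry over. Pictures are saved under pics/ and viewed, at most 14 in all, crops included, and the job is handed in when it is done.

Besides the shell and the picture viewer there is one more tool, called as name(argument=value, ...) on one line, values as JSON. play_rows: Moves the arm, as the interface text tells. Its arguments: {"type":"object","properties":{"rows":{"type":"array","items":{"type":"array","items":{"type":"array","items":{"type":"number"}}}},"squeeze":{"type":"number"}},"required":["rows"]}

```bash
mkdir -p pics; cat > h.py <<'E'
import numpy as np, cv2
from rig import observe, camera, arm, silhouettes, landmark_of
def K(p): return np.array([[p['fx'],0,p['cx']],[0,p['fy'],p['cy']],[0,0,1.]])
def ray(p,uv):
    n=cv2.undistortPoints(np.array(uv,float).reshape(-1,1,2),K(p),np.array(p['dist_coeffs'],float)).reshape(-1,2)
    R=cv2.Rodrigues(np.array(p['rvec'],float))[0]; t=np.array(p['tvec'],float).ravel()
    return -R.T@t, np.c_[n,np.ones(len(n))]@R
def at(p,uv,z):
    c,d=ray(p,uv); return c+d*((z-c[2])/d[:,2])[:,None]
def proj(p,X):
    return cv2.projectPoints(np.array(X,float).reshape(-1,1,3),np.array(p['rvec'],float),np.array(p['tvec'],float),K(p),np.array(p['dist_coeffs'],float))[0].reshape(-1,2)
def tri(ps,uvs):
    A=np.zeros((3,3));b=np.zeros(3)
    for p,uv in zip(ps,uvs):
        c,d=ray(p,uv);d=d[0]/np.linalg.norm(d[0]);M=np.eye(3)-np.outer(d,d);A+=M;b+=M@c
    return np.linalg.solve(A,b)
def save(p,n,crop=None,s=1):
    im=p['pixels'][:,:,::-1]
    if crop: x,y,w,h=crop; im=im[y:y+h,x:x+w]
    cv2.imwrite('pics/'+n,cv2.resize(im,None,fx=s,fy=s,interpolation=cv2.INTER_CUBIC))
E
python3 - <<'E'
from h import *
np.set_printoptions(precision=1,suppress=True)
print(arm.grip_point_offset, observe()['tcp_rot'])
P={n:camera(n) for n in('scene','top')}
im=np.vstack([P['scene']['pixels'],P['top']['pixels']])
for n in P: save(P[n],n+'0.png',None,1.42); print(n,ray(P[n],[[280,210]]))
Z=dict(cradle=0,socket=60,bar_seat=59,bar=59,pack1=10,tester=10,tester_tip=10,stand=0,stand_hole=35,tray=0,mug=0,spool=0)
for q,z in Z.items():
  for n in P:
    for r in landmark_of(P[n],q)[:5]: print(q,n,round(r['confidence'],2),np.array(r['location']),at(P[n],r['location'],z)[0])
E
```

```text
-18.700000000000003 [[-0.9  0.4 -0. ]
 [ 0.4  0.9 -0. ]
 [-0.  -0.  -1. ]]
scene (array([1398. ,  371.8,  645.3]), array([[-0.8, -0.3, -0.6]]))
top (array([ 394.6,   63.2, 1334.9]), array([[ 0.1, -0. , -1. ]]))
cradle scene 0.32 [255.5 209.4] [534.  -15.9   0. ]
cradle top 0.76 [285.1 199.6] [618.8  26.3   0. ]
cradle top 0.49 [280.1 144.1] [779.1  42.8   0. ]
socket scene 0.64 [332.1 217.5] [584.6 210.1  60. ]
socket scene 0.58 [256.  211.9] [624.1  25.6  60. ]
socket top 0.88 [213.8 204.3] [592.4 218.   60. ]
bar_seat scene 0.55 [255.1 212.6] [626.3  24.1  59. ]
bar_seat top 0.94 [289.8 196.8] [616.7  15.4  59. ]
bar scene 0.64 [256.3 208.2] [607.3  19.4  59. ]
bar top 0.66 [286.7 197.3] [615.2  23.7  59. ]
pack1 scene 0.92 [244.5 224.6] [621.2  -9.8  10. ]
pack1 scene 0.73 [262.1 232.9] [638.6  46.2  10. ]
pack1 scene 0.44 [127.5 232.2] [ 750.6 -277.5   10. ]
pack1 scene 0.41 [406.7 249.2] [583.4 397.1  10. ]
pack1 top 0.82 [296.6 198.8] [620.   -5.4  10. ]
pack1 top 0.63 [280.2 198.7] [619.4  40.2  10. ]
tester scene 0.85 [405.3 247.8] [579.2 393.3  10. ]
tester scene 0.52 [404. 
[... 671 characters left out ...]
0.7 [380.6 205.8] [454.8 312.3  35. ]
stand_hole top 0.7 [101.6 260.7] [436.8 519.   35. ]
stand_hole top 0.7 [220.4 126.4] [817.  211.1  35. ]
stand_hole top 0.68 [153.6 201.8] [600.1 386.1  35. ]
tray scene 0.94 [165.4 177.2] [ 462.5 -352.9    0. ]
tray scene 0.5 [404.7 250.7] [578.  393.4   0. ]
tray top 0.79 [423.2 257.4] [ 463.3 -360.3    0. ]
mug scene 0.77 [404.1 234.5] [513.1 385.4   0. ]
mug scene 0.63 [257.5 210.5] [537.1  -8.6   0. ]
mug top 0.73 [153.7 239.5] [499.9 388.7   0. ]
spool scene 0.67 [380.2 207.3] [408.6 308.9   0. ]
spool scene 0.62 [404.2 243.7] [551.  389.4   0. ]
spool scene 0.54 [165.7 175.8] [ 454.5 -357.     0. ]
spool top 0.71 [182.  273.6] [407.9 305.8   0. ]
```

View pics/scene0.png

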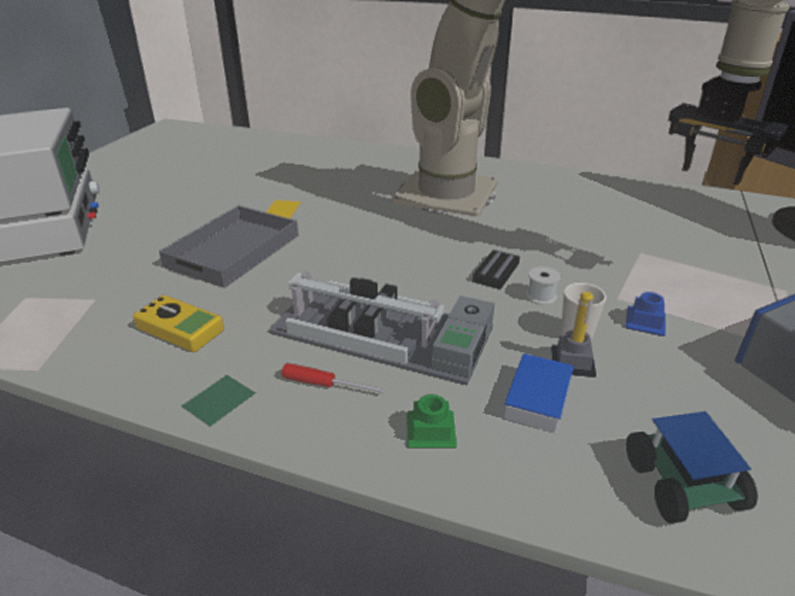

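View pics/top0.png

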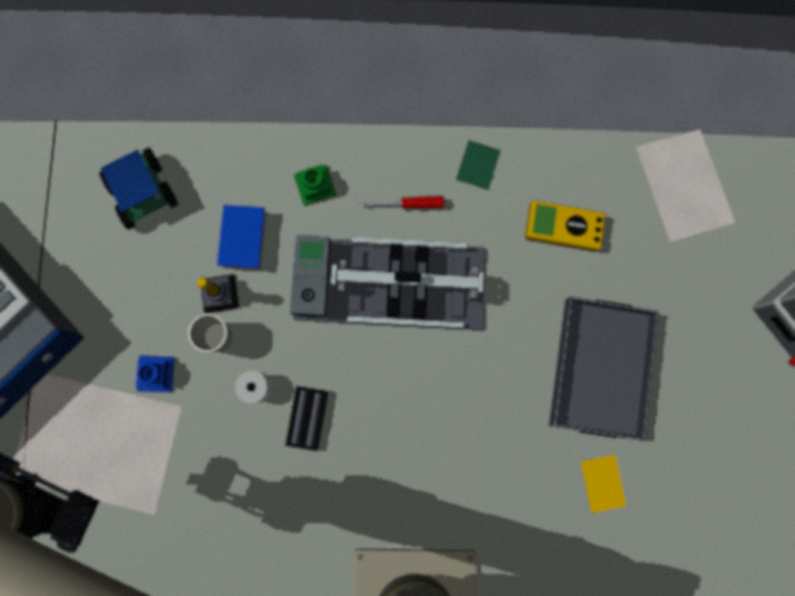

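The scene shows the tester standing in the grey stand at scene (405,250) / top (154,203). The stand-shaped blue (455,222) and green (302,300) ones in the scene are decoys by colour. The mug is right behind the stand, at scene (410,215). Next I'll crop the cradle in both views.

```bash
python3 - <<'E'
from h import *
P={n:camera(n) for n in('scene','top')}
save(P['top'],'topc.png',(130,155,225,90),3.55)
save(P['scene'],'scenec.png',(185,185,240,95),3.3)
np.set_printoptions(precision=1,suppress=True)
for n in P:
  for q in ('cradle','tray','bar','tester','mug','stand'):
    for r in silhouettes(P[n],q)[:3]:
      c=cv2.minAreaRect(cv2.findNonZero(r['pixels'].astype(np.uint8))); print(n,q,round(r['confidence'],2),r['bbox'],c)
E
```

```text
scene cradle 0.93 [192.2, 190.3, 154.4, 82.8] ((269.26470947265625, 224.44119262695312), (152.06982421875, 60.876441955566406), 14.03624439239502)
scene tray 0.57 [113.0, 145.2, 96.1, 58.9] ((161.56651306152344, 172.9206085205078), (46.18608856201172, 96.8270034790039), 58.392494201660156)
scene bar 0.94 [204.1, 191.0, 112.3, 37.5] ((258.3670654296875, 205.46249389648438), (110.62754821777344, 17.692028045654297), 13.771599769592285)
scene tester 0.84 [402.6, 202.4, 18.5, 37.6] ((408.9971008300781, 222.11297607421875), (10.23889446258545, 37.099369049072266), 12.804265022277832)
scene tester 0.69 [197.3, 255.4, 49.3, 19.6] ((223.47601318359375, 265.13201904296875), (49.99848556518555, 11.180341720581055), 10.304845809936523)
scene tester 0.39 [230.5, 209.2, 27.8, 21.0] ((242.1707305908203, 221.03660583496094), (16.554418563842773, 27.018062591552734), 38.65980529785156)
scene mug 0.77 [393.9, 198.5, 29.7, 40.1] ((410.06304931640625, 217.36460876464844), (29.121761322021484, 36.66568374633789), 3.1798300743103027)
scene stand 0.94 [387.6, 234.9, 34.2, 33.6] ((404.0, 249.5), (31.0, 30.
[... 332 characters left out ...]
87.5, 205.2, 80.7, 104.2] ((425.1288146972656, 258.72210693359375), (70.0787124633789, 95.34488677978516), 7.765166759490967)
top bar 0.72 [234.8, 188.3, 104.5, 17.2] ((287.3526916503906, 195.57728576660156), (105.51359558105469, 11.153234481811523), 3.2704880237579346)
top bar 0.23 [133.7, 220.1, 29.9, 24.5] ((147.5, 234.0), (26.0, 29.0), 90.0)
top mug 0.91 [133.0, 219.4, 31.3, 25.9] ((148.0, 233.5), (27.0, 30.0), 90.0)
top stand 0.97 [144.4, 190.3, 24.1, 30.5] ((154.15760803222656, 206.0214080810547), (27.508825302124023, 25.01369285583496), 86.42366790771484)
top stand 0.96 [205.5, 116.5, 33.2, 26.4] ((221.25001525878906, 128.75), (23.71708106994629, 24.66576385498047), 71.56504821777344)
```

View pics/topc.png

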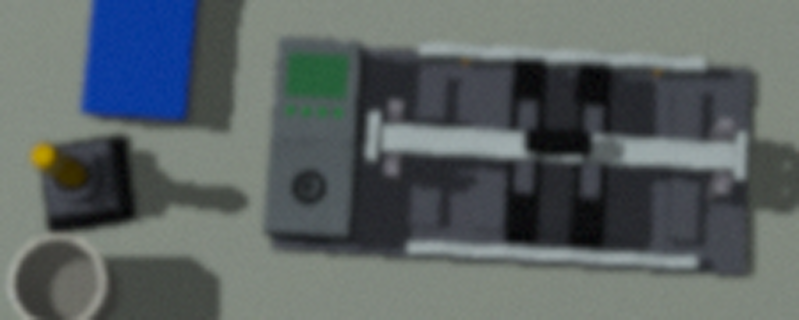

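View pics/scenec.png

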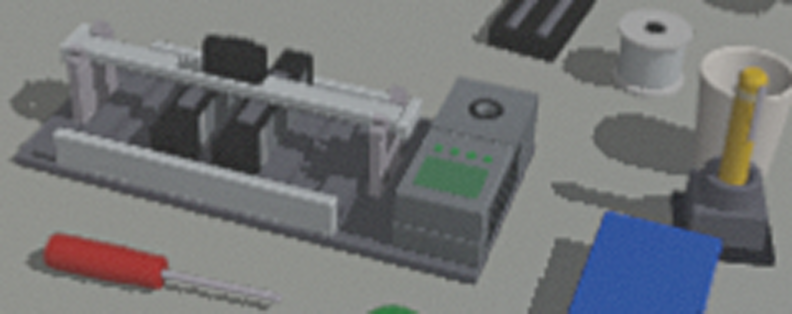

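Only pack2 and pack3 are present: black slabs at top crop (525,150) and (592,150), in the bays at y -25 and +25. The tester stands in the dark grey stand at crop (85,180). The socket is at crop (310,187). Next I'll fit the cradle and tray poses.

```bash
cat > fit.py <<'E'
from h import *
from scipy.optimize import least_squares
np.set_printoptions(precision=1,suppress=True)
P={n:camera(n) for n in('scene','top')}
T=lambda u,v:((u+.5)/3.55-.5+130,(v+.5)/3.55-.5+155)
S=lambda u,v:((u+.5)/3.3-.5+185,(v+.5)/3.3-.5+185)
pts=[('top',T(310,187),(-40,186,60)),('top',T(280,39),(75,218,60)),('top',T(359,45),(75,154,60)),('top',T(266,235),(-75,218,60)),('top',T(348,240),(-75,154,60)),
('top',T(753,70),(82.5,-151,5)),('top',T(748,273),(-82.5,-151,5)),
('scene',S(487,108),(-40,186,60)),('scene',S(460,78),(-75,154,60)),('scene',S(538,95),(-75,218,60)),('scene',S(488,208),(75,218,60)),('scene',S(405,183),(75,154,60))]
def tf(v,X):
    c,s=np.cos(v[2]),np.sin(v[2]);X=np.array(X,float);return np.r_[v[0]+c*X[0]-s*X[1],v[1]+s*X[0]+c*X[1],X[2]]
def res(v,cams=('top','scene')): return np.concatenate([proj(P[n],tf(v,X))[0]-uv for n,uv,X in pts if n in cams])
for cams in (('top','scene'),('top',),('scene',)):
    r=least_squares(res,[618,16,0],x_scale=[1,1,.01],args=(cams,)); print(cams,r.x[:2],r.x[2].round(4),r.fun.reshape(-1,2).round(1).tolist())
    print(' socket',tf(r.x,(-40,186,60)))
print('socket tri',tri([P['top'],P['scene']],[pts[0][1],pts[7][1]]))
print('tester end tri',tri([P['top'],P['scene']],[T(43,156),S(752,76)]))
for n in P:
    for q,z in(('stand',0),('stand_hole',35),('tester',10),('mug',0),('socket',60)):
        print(n,q,[(round(r['confidence'],2),at(P[n],r['location'],z)[0][:2]) for r in landmark_of(P[n],q)[:3]])
# tray: rim corners from silhouette
for n in P:
    m=silhouettes(P[n],'tray')[0]['pixels'].astype(np.uint8)
    h=cv2.convexHull(cv2.findNonZero(m)); a=cv2.approxPolyDP(h,5,True).reshape(-1,2); print('tray',n,a.tolist(),at(P[n],a,40)[:,:2].tolist())
E
python3 fit.py
```

```text
('top', 'scene') [616.7  22.9] -0.0271 [[-0.3, 1.0], [-0.9, 0.1], [0.5, -0.5], [-0.7, -0.1], [0.2, -0.4], [-0.7, -0.7], [-0.7, 0.4], [0.1, -0.5], [-0.3, -1.5], [0.8, -1.5], [-0.1, 0.3], [-2.4, 1.4]]
 socket [581.7 209.9  60. ]
('top',) [616.5  21.8] -0.0287 [[0.1, 0.9], [-0.5, 0.1], [0.9, -0.5], [-0.4, -0.1], [0.6, -0.4], [-0.3, -0.5], [-0.4, 0.5]]
 socket [581.9 208.9  60. ]
('scene',) [618.8  24. ] -0.0179 [[0.3, -0.4], [-0.2, -1.3], [1.0, -1.5], [0.7, 0.6], [-1.7, 1.8]]
 socket [582.2 210.7  60. ]
socket tri [584.3 209.8  60.1]
tester end tri [592.1 391.2 134.5]
scene stand [(0.87, array([819.8, 210.7])), (0.7, array([586.3, 396.6])), (0.7, array([435.1, 508.4]))]
scene stand_hole [(0.98, array([441.8, 515.8])), (0.64, array([815.4, 207.7])), (0.56, array([591.6, 393.7]))]
scene tester [(0.52, array([584.1, 394. ])), (0.2, array([424.7, 302. ]))]
scene mug [(0.85, array([507.1, 381. ]))]
scene socket [(0.7, array([587. , 217.2])), (0.6, array([693.6,  55.6]))]
top stand [(0.86, array([599.6, 380.3])), (0.77, array([431.8, 513.7])), (0.67, array([822.6, 206.8]))]
top stand_hole [(0.94, array([430.5, 513.4])), (0.9, array([590.7, 383.1])), (0.55, array([823.5, 207.7]))]
top tester [(0.67, array([590.9, 387.4]))]
top mug [(0.61, array([506.4, 382.6]))]
top socket [(0.82, array([590.3, 216.1])), (0.71, array([681.4, 329.5])), (0.62, array([410.1, 298. ]))]
tray scene [[208, 158], [197, 174], [158, 200], [114, 183], [165, 146]] [[369.45058694920294, -247.22973453952494], [472.75054706859135, -228.83696177336668], [633.6929191105224, -258.07529902064294], [598.9922545535783, -431.9597600473998], [338.3593004832883, -427.90698539354395]]
tray top [[461, 218], [453, 310], [388, 300], [398, 210]] [[570.2997241670561, -456.29162723334116], [321.9035899735216, -425.82664513147404], [347.0531231520189, -250.0239782759277], [589.2695884474375, -281.1261824885752]]
```

```bash
cat > st.py <<'E'
from h import *
from scipy.spatial.transform import Rotation as Ro
import sys
def show():
    o=observe();R=np.array(o['tcp_rot']);y=R[:,1];a=np.degrees(np.arctan2(y[1],y[0]))
    print('t',round(o['clock'],2),'pos',np.round(o['tool_pos'],1),'z',np.round(R[:,2],3),'yang',round(a,2),'F',np.round(o['wrist_force'],1),'T',np.round(o['wrist_torque'],2),'open',round(o['opening'],1),'g',round(o['grip_force'],1),'q1,7',np.round(o['q'][0],2),np.round(o['q'][6],2))
    return o,a
if __name__=='__main__':
    o,a=show()
    if len(sys.argv)>4:
        t=np.array([float(v) for v in sys.argv[1:4]]);w=float(sys.argv[4])
        R1=Ro.from_matrix(np.array(o['tcp_rot'])); c,s=np.cos(np.radians(w)),np.sin(np.radians(w))
        G=np.array([[s,c,0],[-c,s,0],[0,0,-1]]); # y=(c,s), z down, x=y×z
        print('shift',np.round((t-o['tool_pos'])/50,3),'turn',np.round(np.degrees((Ro.from_matrix(G)*R1.inv()).as_rotvec())/8,3))
E
python3 st.py 591 390 180 90
```

```text
t 2.7 pos [234.  579.6 192.1] z [ 0.  0. -1.] yang 68.01 F [-0.4 -0.4  0.5] T [0.01 0.01 0.03] open 87.1 g 0.0 q1,7 -1.21 -0.09Traceback (most recent call last):
  File "st.py", line 14, in <module>
    print('shift',np.round((t-o['tool_pos'])/50,3),'turn',np.round(np.degrees((Ro.from_matrix(G)*R1.inv()).as_rotvec())/8,3))
                                                                               ~~~~~~~~~~~~~~^^^
  File "scipy/spatial/transform/_rotation.pyx", line 1143, in scipy.spatial.transform._rotation.Rotation.from_matrix
ValueError: Non-positive determinant (left-handed or null coordinate frame) in rotation matrix 0: [[ 1.000000e+00  6.123234e-17  0.000000e+00]
 [-6.123234e-17  1.000000e+00  0.000000e+00]
 [ 0.000000e+00  0.000000e+00 -1.000000e+00]].
```

```bash
sed -i 's/\[s,c,0\],\[-c,s,0\]/[-s,c,0],[c,s,0]/' st.py; python3 st.py 591 390 180 90
```

```text
t 2.7 pos [234.  579.6 192.1] z [ 0.  0. -1.] yang 68.01 F [-0.4 -0.4  0.5] T [0.01 0.01 0.03] open 87.1 g 0.0 q1,7 -1.21 -0.09
shift [ 7.14  -3.792 -0.242] turn [-1.000e-03 -0.000e+00  2.749e+00]
```

play_rows(rows=[[[1,-0.5,0,0.4,0,0.5,-0.2],[2.2,-1.1,0,0,0,1,-0.2],[3.4,-1.8,0,0,0,1.6,-0.2],[4.6,-2.4,0,0,0,2.2,-0.2],[5.8,-3.1,0,0,0,2.75,-0.2],[6.9,-3.7,0,0,0,2.75,-0.2],[7.14,-3.8,0,0,0,2.75,-0.2],[7.14,-3.8,-0.24,0,0,2.75,-0.2],[7.14,-3.8,-0.24,0,0,2.75,-0.2]]], squeeze=15)

```text
clock: 3.82
tool_pos: [589.6, 390.0, 178.5]
tcp_rot: [[-1.0, -0.001, -0.003], [-0.001, 1.0, -0.001], [0.003, -0.001, -1.0]]
wrist_force: [-0.2, 1.2, -0.1]
opening: 52.4
grip_force: 0.0
```

play_rows(rows=[[[0.02,0,-0.8,0,0,0,-0.2],[0.02,0,-1.5,0,0,0,-0.2],[0.02,0,-2.0,0,0,0,-0.2],[0.02,0,-2.0,0,0,0,0.6],[0.02,0,-2.0,0,0,0,0.6],[0.02,0,-2.0,0,0,0,0.6],[0.02,0,-2.0,0,0,0,0.6],[0.02,0,-2.0,0,0,0,0.6]]])

```text
clock: 4.82
tool_pos: [592.4, 390.0, 80.9]
tcp_rot: [[-1.0, -0.0, 0.001], [-0.0, 1.0, 0.001], [-0.001, 0.001, -1.0]]
wrist_force: [-0.1, 1.8, 2.5]
opening: 19.4
grip_force: 15.0
```

```bash
python3 - <<'E'
from st import *
show()
p=camera('scene');q=camera('top')
a=cv2.resize(p['pixels'][170:280,340:460],None,fx=3.4,fy=3.4,interpolation=2);b=cv2.resize(q['pixels'][150:260,90:210],None,fx=3.4,fy=3.4,interpolation=2)
cv2.imwrite('pics/g1.png',np.hstack([a,b])[:,:,::-1][:590,:800])
E
```

```text
t 4.83 pos [592.4 390.   80.9] z [ 0.001  0.001 -1.   ] yang 90.01 F [-0.1  1.8  2.5] T [ 0.2   0.   -0.01] open 19.4 g 15.0 q1,7 -0.69 0.95
```

View pics/g1.png

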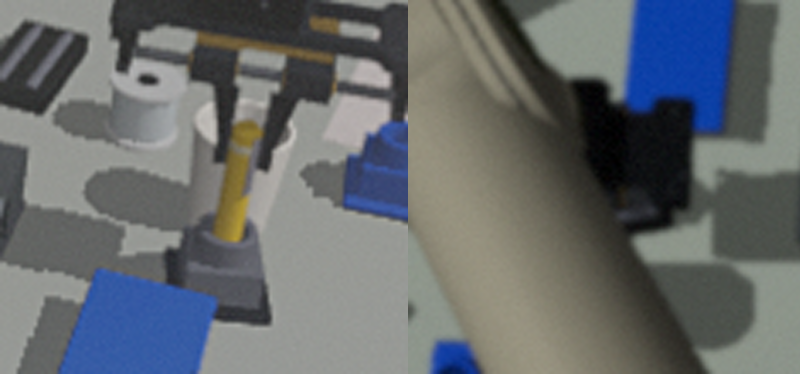

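The grip is on the tester at opening 19.4 mm (scene crop (238,180)); the arm hides it in the top view. Lifting and moving it over the socket.

play_rows(rows=[[[0,0,0.6,0,0,0,0.6],[0,0,1.3,0,0,0,0.6],[0,0,1.7,0,0,0,0.6],[0,-0.5,1.7,0,0,0,0.6],[-0.05,-1.5,1.7,0,0,0,0.6],[-0.1,-2.5,1.7,0,0,0,0.6],[-0.15,-3.3,1.7,0,0,0,0.6],[-0.18,-3.6,1.4,0,0,0,0.6],[-0.18,-3.6,1.3,0,0,0,0.6],[-0.18,-3.6,1.3,0,0,0,0.6]]], squeeze=20)

```text
clock: 6.18
tool_pos: [582.5, 210.8, 144.6]
tcp_rot: [[-1.0, -0.001, -0.001], [-0.001, 1.0, 0.0], [0.001, 0.0, -1.0]]
wrist_force: [0.4, 0.3, -0.1]
opening: 18.9
grip_force: 20.0
```

```bash
python3 - <<'E'
from st import *
np.set_printoptions(precision=1,suppress=True)
show()
p=camera('scene');q=camera('top')
for n,P in(('s',p),('t',q)):
  for k,z in(('tester_tip',75),('socket',60)): print(n,k,[(round(r['confidence'],2),np.array(r['location']),at(P,r['location'],z)[0]) for r in landmark_of(P,k)[:3]])
a=cv2.resize(p['pixels'][165:255,290:375],None,fx=6,fy=6,interpolation=2)
b=cv2.resize(q['pixels'][165:255,190:235],None,fx=6,fy=6,interpolation=2)
cv2.imwrite('pics/s1.png',np.hstack([a,b])[:,:,::-1])
E
```

```text
t 6.17 pos [582.5 210.8 144.6] z [-0.  0. -1.] yang 90.08 F [ 0.4  0.3 -0.1] T [0.  0.  0.1] open 18.9 g 20.0 q1,7 -0.51 1.18
s tester_tip [(0.86, array([334.1, 210.2]), array([573.9, 211.5,  75. ]))]
s socket [(0.61, array([335.3, 220.5]), array([594.2, 220.4,  60. ]))]
t tester_tip [(0.41, array([279.5, 142. ]), array([763.3,  45.6,  75. ]))]
t socket []
```

View pics/s1.png

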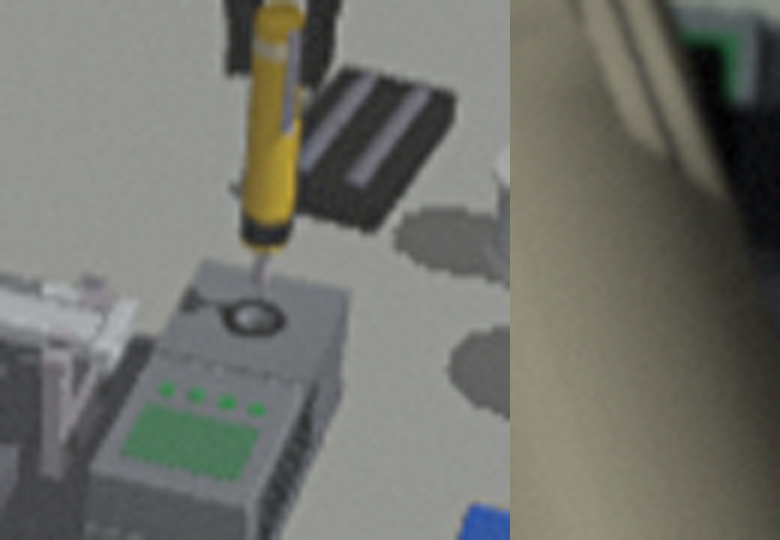

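```bash
python3 - <<'E'
from st import *
np.set_printoptions(precision=1,suppress=True)
p=camera('scene'); o=observe();t=np.array(o['tool_pos'])
C=lambda X:(proj(p,X)+.5-[290,165])*6-.5
U=lambda u,v:((u+.5)/6-.5+290,(v+.5)/6-.5+165)
print('tcp',C(t),'pen model tip,shoulder,end',C([t+[0,0,d] for d in(-70.9,-45.9,58.1)]),'fingers',C([t+[0,11,0],t+[0,-11,0]]))
print('socket',at(p,U(254,318),60), 'tip by z',at(p,U(260,289),t[2]-70.9),at(p,U(260,289),t[2]-60))
# pen axis: end centre and shoulder centre fixed, fit x,z of each assuming y=210.8
for uv in((279,20),(265,243),(260,289)):
    c,d=ray(p,[U(*uv)]);print(uv,'at y=t:',c+d[0]*(t[1]-c[1])/d[0][1],'at x=t:',c+d[0]*(t[0]-c[0])/d[0][0])
E
```

```text
tcp [[270.  136.5]] pen model tip,shoulder,end [[258.1 286.5]
 [262.2 234.9]
 [280.3   4.3]] fingers [[297.7 141.4]
 [242.4 131.6]]
socket [[585.1 209.7  60. ]] tip by z [[584.6 211.2  74.4]] [[600.1 214.2  85.3]]
(279, 20) at y=t: [583.3 210.  196.7] at x=t: [583.1 210.  196.7]
(265, 243) at y=t: [576. 210.  91.] at x=t: [583.1 211.4  95.8]
(260, 289) at y=t: [578.7 210.   70.3] at x=t: [583.1 210.9  73.3]
```

play_rows(rows=[[[0.01,-0.015,0,0,0,0,0.6],[0.01,-0.015,-0.2,0,0,0,0.6],[0.01,-0.015,-0.3,0,0,0,0.6],[0.01,-0.015,-0.36,0,0,0,0.6],[0.01,-0.015,-0.36,0,0,0,0.6]]])

```text
clock: 7.15
tool_pos: [583.4, 208.7, 126.7]
tcp_rot: [[-1.0, -0.0, -0.001], [-0.0, 1.0, -0.0], [0.001, -0.0, -1.0]]
wrist_force: [-0.4, 0.2, -0.0]
opening: 19.2
grip_force: 20.0
```

```bash
python3 st.py
```

```text
t 7.15 pos [583.4 208.7 126.7] z [-0.001 -0.    -1.   ] yang 90.01 F [-0.4  0.2 -0. ] T [-0.   -0.   -0.02] open 19.2 g 20.0 q1,7 -0.5 1.18
```

play_rows(rows=[[[0,0,-0.1,0,0,0,0.6],[0,0,-0.2,0,0,0,0.6],[0,0,-0.28,0,0,0,0.6],[0,0,-0.35,0,0,0,0.6],[0,0,-0.35,0,0,0,0.6]]])

```text
clock: 7.78
tool_pos: [583.3, 208.7, 109.2]
tcp_rot: [[-1.0, -0.0, -0.001], [-0.0, 1.0, -0.0], [0.001, -0.0, -1.0]]
wrist_force: [0.2, 0.1, -0.1]
opening: 19.3
grip_force: 20.0
```

```bash
python3 st.py
```

```text
t 7.78 pos [583.3 208.7 109.2] z [-0.001 -0.    -1.   ] yang 90.01 F [ 0.2  0.1 -0.1] T [ 0.07  0.03 -0.04] open 19.3 g 20.0 q1,7 -0.5 1.19
```

In freely. Next: push home in small steps.

play_rows(rows=[[[0,0,-0.04,0,0,0,0.6],[0,0,-0.07,0,0,0,0.6],[0,0,-0.1,0,0,0,0.6],[0,0,-0.1,0,0,0,0.6]]])

```text
clock: 8.28
tool_pos: [584.2, 209.0, 105.8]
tcp_rot: [[-1.0, -0.0, 0.002], [-0.0, 1.0, 0.001], [-0.002, 0.001, -1.0]]
wrist_force: [-1.1, -0.7, 6.5]
opening: 19.5
grip_force: 20.0
```

play_rows(rows=[[[0,0,-0.02,0,0,0,0.6],[0,0,-0.02,0,0,0,0.6],[0,0,-0.02,0,0,0,0.6],[0,0,-0.02,0,0,0,0.6],[0,0,-0.02,0,0,0,0.6],[0,0,-0.02,0,0,0,0.6],[0,0,-0.02,0,0,0,0.6],[0,0,-0.02,0,0,0,0.6],[0,0,-0.02,0,0,0,0.6],[0,0,-0.02,0,0,0,0.6]]])

```text
clock: 9.52
tool_pos: [584.7, 209.2, 105.7]
tcp_rot: [[-1.0, -0.0, 0.003], [-0.0, 1.0, 0.001], [-0.003, 0.001, -1.0]]
wrist_force: [-2.1, -0.1, 12.3]
opening: 19.3
grip_force: 20.0
```

```bash
python3 - <<'E'
from st import *
show();p=camera('scene');save(p,'home.png',(290,165,85,70),6)
E
```

```text
t 9.53 pos [584.7 209.2 105.7] z [ 0.003  0.001 -1.   ] yang 90.0 F [-2.1 -0.1 12.3] T [-0.18  0.51 -0.03] open 19.3 g 20.0 q1,7 -0.5 1.19
```

View pics/home.png

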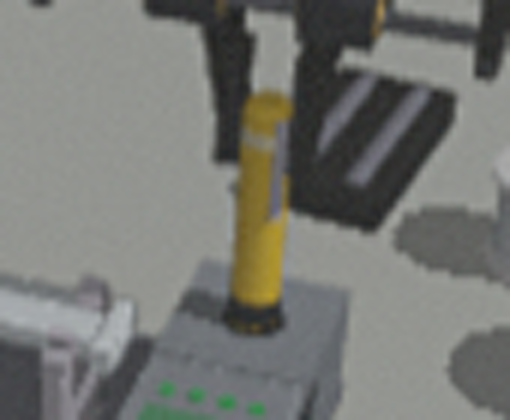

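The shoulder sits on the collar at crop (255,325), fully home, and it was held for over a second. Returning the tester.

play_rows(rows=[[[0,0,0.5,0,0,0,0.6],[0,0,1.1,0,0,0,0.6],[0,0,1.5,0,0,0,0.6],[0.03,0.8,1.5,0,0,0,0.6],[0.08,1.8,1.5,0,0,0,0.6],[0.13,2.8,1.5,0,0,0,0.6],[0.17,3.5,1.5,0,0,0,0.6],[0.17,3.615,1.3,0,0,0,0.6],[0.17,3.615,0.8,0,0,0,0.6],[0.17,3.615,0.8,0,0,0,0.6]]])

```text
clock: 10.82
tool_pos: [591.2, 387.7, 141.1]
tcp_rot: [[-1.0, 0.001, -0.003], [0.001, 1.0, -0.003], [0.003, -0.003, -1.0]]
wrist_force: [-0.4, -1.0, 0.0]
opening: 19.7
grip_force: 20.0
```

play_rows(rows=[[[0,0,-0.2,0,0,0,0.6],[0,0,-0.4,0,0,0,0.6],[0,0,-0.6,0,0,0,0.6],[0,0,-0.6,0,0,0,0.6]]])

```text
clock: 11.32
tool_pos: [591.5, 389.2, 112.4]
tcp_rot: [[-1.0, -0.0, -0.001], [-0.0, 1.0, -0.001], [0.001, -0.001, -1.0]]
wrist_force: [-0.6, 0.4, 0.1]
opening: 19.0
grip_force: 20.0
```

play_rows(rows=[[[0,0,-0.15,0,0,0,0.6],[0,0,-0.3,0,0,0,0.6],[0,0,-0.3,0,0,0,0.6]]])

```text
clock: 11.7
tool_pos: [591.6, 389.3, 97.6]
tcp_rot: [[-1.0, -0.0, -0.001], [-0.0, 1.0, -0.001], [0.001, -0.001, -1.0]]
wrist_force: [0.7, 0.3, 0.4]
opening: 19.3
grip_force: 20.0
```

play_rows(rows=[[[0,0,-0.15,0,0,0,0.6],[0,0,-0.3,0,0,0,0.6],[0,0,-0.34,0,0,0,0.6],[0,0,-0.34,0,0,0,0.6]]])

```text
clock: 12.2
tool_pos: [592.0, 389.6, 81.5]
tcp_rot: [[-1.0, -0.0, -0.0], [-0.0, 1.0, 0.0], [0.0, 0.0, -1.0]]
wrist_force: [-0.2, -0.3, -0.1]
opening: 19.1
grip_force: 20.0
```

play_rows(rows=[[[0,0,-0.02,0,0,0,0.6],[0,0,-0.02,0,0,0,0],[0,0,-0.02,0,0,0,-0.2],[0,0,-0.02,0,0,0,-0.2],[0,0,0.6,0,0,0,-0.2],[0,0,1.5,0,0,0,-0.2],[0,0,2.4,0,0,0,-0.2],[0.1,-1.0,2.4,0,0,0,-0.2],[0.2,-2.2,2.4,0,0,0,-0.2],[0.2,-3.4,2.4,0,0,0,-0.2]]])

```text
clock: 13.45
tool_pos: [602.1, 217.6, 201.6]
tcp_rot: [[-1.0, -0.0, 0.0], [-0.0, 1.0, 0.0], [-0.0, 0.0, -1.0]]
wrist_force: [1.6, -0.5, 1.5]
opening: 52.5
grip_force: 0.0
```

```bash
python3 - <<'E'
from st import *
np.set_printoptions(precision=1,suppress=True)
show();P={n:camera(n) for n in('scene','top')}
a=cv2.resize(P['scene']['pixels'][175:280,190:425],None,fx=3.4,fy=3.4,interpolation=2);b=cv2.resize(P['top']['pixels'][170:230,130:365],None,fx=3.4,fy=3.4,interpolation=2)
cv2.imwrite('pics/b1.png',np.vstack([a,b])[:,:,::-1])
for n in P:
  for q,z in(('bar',59),('bar_seat',59)): print(n,q,[(round(r['confidence'],2),at(P[n],r['location'],z)[0][:2]) for r in landmark_of(P[n],q)[:2]])
  m=silhouettes(P[n],'bar')[0]; c=cv2.minAreaRect(cv2.findNonZero(m['pixels'].astype(np.uint8))); print(m['confidence'],c,at(P[n],c[0],70))
E
```

```text
t 13.45 pos [602.1 217.6 201.6] z [ 0.  0. -1.] yang 90.01 F [ 1.6 -0.5  1.5] T [-0. -0.  0.] open 52.5 g 0.0 q1,7 -0.5 1.18
scene bar [(0.75, array([613.9,  16.9]))]
scene bar_seat [(0.91, array([611.9,  19.9]))]
0.73 ((258.140380859375, 205.28591918945312), (110.6797866821289, 16.983076095581055), 13.276397705078125) [[608.6  25.4  70. ]]
top bar [(0.82, array([623.3,  27. ])), (0.17, array([583.9, 377.3]))]
top bar_seat [(0.97, array([615.4,  26.9]))]
0.94 ((287.0707092285156, 196.32693481445312), (105.90550231933594, 11.116841316223145), 2.419509172439575) [[615.9  23.1  70. ]]
```

View pics/b1.png

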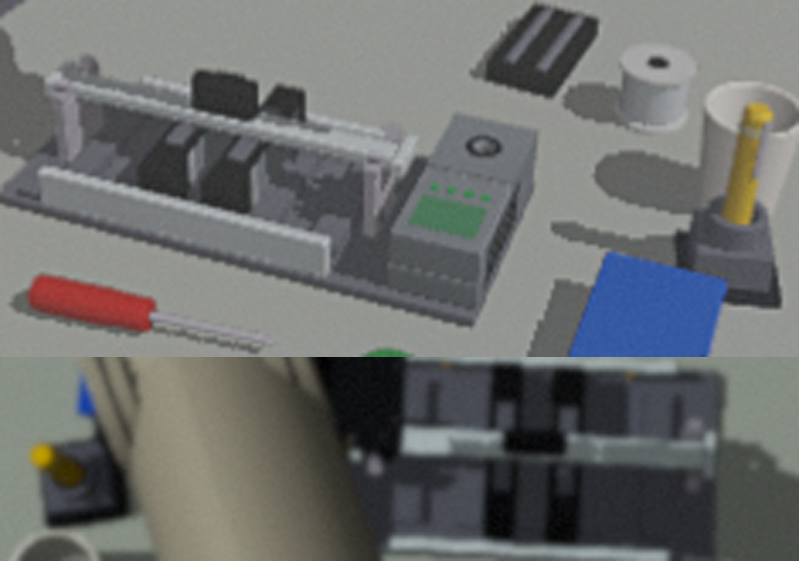

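The tester is standing upright in its stand (crop (745,165)) and the bar is still seated. Going above the bar grip with a quarter turn.

play_rows(rows=[[[0.0,-0.4,0,0,0,-1.3,0.0],[0.1,-0.9,0,0,0,-2.6,0.0],[0.1,-1.4,0,0,0,-3.9,0.0],[0.2,-1.9,0,0,0,-5.2,0.0],[0.2,-2.4,0,0,0,-6.5,0.0],[0.3,-2.9,-0.3,0,0,-7.8,0.0],[0.3,-3.4,-0.6,0,0,-9.1,0.0],[0.3,-3.9,-1,0,0,-10.4,0.0],[0.3,-3.9,-1.2,0,0,-11.45,0.0],[0.3,-3.9,-1.2,0,0,-11.45,0.0]]])

```text
clock: 15.1
tool_pos: [616.6, 25.7, 140.6]
tcp_rot: [[0.025, 1.0, -0.002], [1.0, -0.025, -0.0], [-0.0, -0.002, -1.0]]
wrist_force: [-0.0, 0.2, -0.1]
opening: 43.5
grip_force: 0.0
```

```bash
python3 st.py 617 22 73 -1.6; python3 - <<'E'
from h import *
p=camera('scene');q=camera('top')
print(at(q,[287,194.4],99))
a=cv2.resize(p['pixels'][165:265,190:340],None,fx=4,fy=4,interpolation=2)
cv2.imwrite('pics/b2.png',a[:,:,::-1])
E
```

```text
t 15.1 pos [616.6  25.7 140.6] z [-0.002 -0.    -1.   ] yang -1.44 F [-0.   0.2 -0.1] T [-0.03 -0.    0.01] open 43.5 g 0.0 q1,7 -0.44 -0.03
shift [ 0.007 -0.075 -1.353] turn [ 0.002 -0.012 -0.02 ]
[[615.94455148  24.26360822  99.        ]]
```

View pics/b2.png

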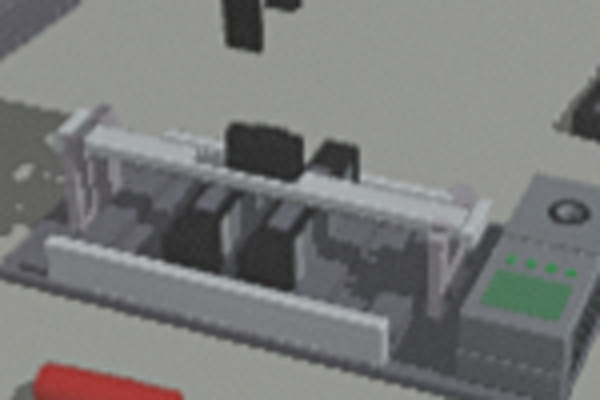

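The grip block is at crop (265,150) with the fingers above it. Descending and closing.

play_rows(rows=[[[0,-0.03,-0.6,0,0,0,0],[0,-0.03,-1.1,0,0,0,0],[0,-0.03,-1.33,0,0,0,0],[0,-0.03,-1.33,0,0,0,0.7],[0,-0.03,-1.33,0,0,0,0.7],[0,-0.03,-1.33,0,0,0,0.7],[0,-0.03,-1.33,0,0,0,0.7]]], squeeze=30)

```text
clock: 16.08
tool_pos: [617.3, 23.1, 75.6]
tcp_rot: [[0.028, 1.0, 0.001], [1.0, -0.028, 0.0], [0.0, 0.001, -1.0]]
wrist_force: [0.3, 0.2, 0.7]
opening: 15.6
grip_force: 0.0
```

```bash
python3 st.py
```

```text
t 16.07 pos [617.3  23.1  75.6] z [ 0.001  0.    -1.   ] yang -1.58 F [0.3 0.2 0.7] T [-0.1 -0.  -0. ] open 15.6 g 0.0 q1,7 -0.43 -0.01
```

play_rows(rows=[[[0,0,0,0,0,0,1],[0,0,0,0,0,0,1],[0,0,0.3,0,0,0,1],[0,0,0.8,0,0,0,1],[0,0,1.4,0,0,0,1],[0,0,1.4,0,0,0,1]]])

```text
clock: 16.82
tool_pos: [618.8, 23.0, 148.7]
tcp_rot: [[0.028, 1.0, 0.005], [1.0, -0.028, 0.001], [0.001, 0.005, -1.0]]
wrist_force: [0.6, 0.5, -0.2]
opening: 0.2
grip_force: 0.0
```

```bash
python3 - <<'E'
from st import *
show();p=camera('scene')
save(p,'b3.png',(180,140,170,120),4)
E
```

```text
t 16.82 pos [618.8  23.  148.7] z [ 0.005  0.001 -1.   ] yang -1.6 F [ 0.6  0.5 -0.2] T [-0.07  0.03  0.03] open 0.2 g 0.0 q1,7 -0.44 -0.03
```

View pics/b3.png

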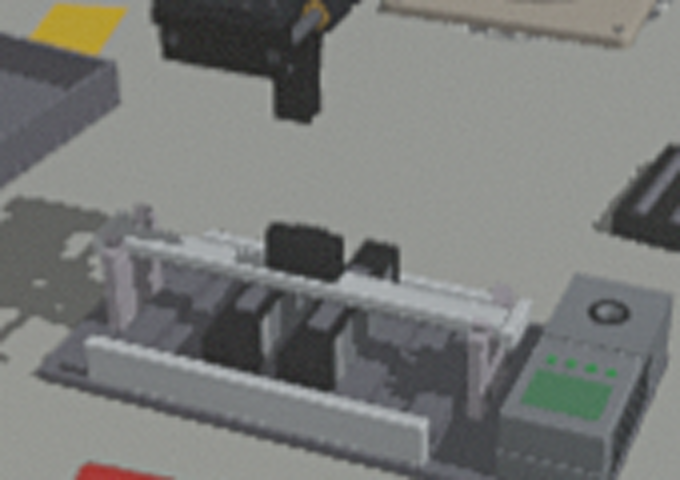

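```bash
python3 - <<'E'
from st import *
np.set_printoptions(precision=1,suppress=True)
o=observe();t=np.array(o['tool_pos']);P={n:camera(n) for n in('scene','top')};p=P['scene']
C=lambda X:(proj(p,X)+.5-[180,140])*4-.5
print('tcp->crop',C(t),'block model',C([(617,23,69),(617,23,99),(617,-2,84),(617,48,84)]), 'down',C((618,23,75)))
U=lambda u,v:((u+.5)/4-.5+180,(v+.5)/4-.5+140)
for z in (69,84,99): print(z,at(p,U(305,250),z))
b=cv2.resize(P['top']['pixels'][160:235,190:360],None,fx=4.6,fy=4.6,interpolation=2)
cv2.imwrite('pics/b4.png',b[:,:,::-1])
E
```

```text
tcp->crop [[300.1 163. ]] block model [[305.5 270.3]
 [303.7 229.8]
 [267.5 242.9]
 [342.2 257.7]] down [[304.5 263.2]]
69 [[595.8  13.8  69. ]]
84 [[616.7  23.1  84. ]]
99 [[637.6  32.5  99. ]]
```

View pics/b4.png

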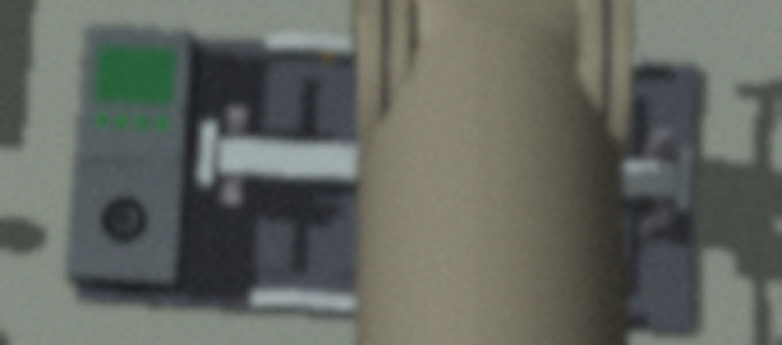

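```bash
python3 - <<'E'
from st import *
p=camera('scene')
def zat(px,x):
    c,d=ray(p,[px]);d=d[0];print(np.round(c+d*(x-c[0])/d[0],1))
zat((180+293/4,140+120/4),618.8+10); zat((180+293/4,140+120/4),618.8)
zat((190+245/4,165+50/4),616.6+22+8);zat((190+245/4,165+50/4),616.6-22)
zat((290+228/6,165+161/6),584)
E
```

```text
[628.8  25.5 181.2]
[618.8  21.  175.2]
[646.6  27.7 171.3]
[594.6   3.8 138.5]
[584.  195.4 130.4]
```

The fingers closed on nothing. In the pictures the real fingertips end about 27 mm above the reported TCP, so they passed over the block (top 99 mm). The bar hasn't moved. I'll go lower, with contact checks.

play_rows(rows=[[[0,0,0,0,0,0,0],[0,0,0,0,0,0,0],[0,0,-0.4,0,0,0,0],[0,0,-1,0,0,0,0],[0,0,-1.5,0,0,0,0],[0,0,-1.75,0,0,0,0],[0,0,-1.92,0,0,0,0],[0,0,-1.92,0,0,0,0]]])

```text
clock: 18.02
tool_pos: [617.1, 23.0, 49.1]
tcp_rot: [[0.028, 1.0, -0.0], [1.0, -0.028, -0.0], [-0.0, -0.0, -1.0]]
wrist_force: [0.3, 1.0, -0.2]
opening: 43.4
grip_force: 0.0
```

play_rows(rows=[[[0,0,0,0,0,0,0.8],[0,0,0,0,0,0,0.8],[0,0,0,0,0,0,0.8],[0,0,0,0,0,0,0.8],[0,0,0,0,0,0,0.8]]])

```text
clock: 18.65
tool_pos: [617.5, 23.1, 49.5]
tcp_rot: [[0.028, 1.0, 0.001], [1.0, -0.028, 0.0], [0.0, 0.001, -1.0]]
wrist_force: [0.4, 0.3, 2.7]
opening: 15.9
grip_force: 30.0
```

```bash
python3 st.py
```

```text
t 18.65 pos [617.5  23.1  49.5] z [ 0.001  0.    -1.   ] yang -1.6 F [0.4 0.3 2.7] T [-0.06 -0.17 -0.24] open 15.9 g 30.0 q1,7 -0.42 0.0
```

Gripped (opening 15.9, 30 N). Lifting it out and setting it down at x≈450 on the clear bench on the robot's side.

play_rows(rows=[[[0,0,0.3,0,0,0,0.8],[0,0,0.7,0,0,0,0.8],[0,0,1.2,0,0,0,0.8],[-0.3,0,1.3,0,0,0,0.8],[-1.2,0,1.3,0,0,0,0.8],[-2.2,0,1.2,0,0,0,0.8],[-3.1,0,0.8,0,0,0,0.8],[-3.34,0,0.1,0,0,0,0.8],[-3.34,0,-0.6,0,0,0,0.8],[-3.34,0,-0.6,0,0,0,0.8]]])

```text
clock: 19.9
tool_pos: [448.1, 22.6, 18.1]
tcp_rot: [[0.028, 1.0, -0.004], [1.0, -0.028, -0.001], [-0.001, -0.004, -1.0]]
wrist_force: [-1.0, 0.2, -1.8]
opening: 16.0
grip_force: 30.0
```

```bash
python3 - <<'E'
from st import *
np.set_printoptions(precision=1,suppress=True)
show();P={n:camera(n) for n in('scene','top')}
for n in P: print(n,[(round(r['confidence'],2),at(P[n],r['location'],28)[0][:2]) for r in landmark_of(P[n],'bar')[:2]])
E
```

```text
t 19.9 pos [448.1  22.6  18.1] z [-0. -0. -1.] yang -1.59 F [-1.   0.2 -1.8] T [-0.1  0.1 -0. ] open 16.0 g 30.0 q1,7 -0.53 -0.12
scene [(0.91, array([438.7,  22.3]))]
top []
```

play_rows(rows=[[[0,0,-0.25,0,0,0,0.8],[0,0,-0.45,0,0,0,0.8],[0,0,-0.55,0,0,0,0.8],[0,0,-0.56,0,0,0,0.8],[0,0,-0.56,0,0,0,0.8]]])

```text
clock: 20.72
tool_pos: [450.0, 23.0, -8.9]
tcp_rot: [[0.028, 1.0, -0.0], [1.0, -0.028, -0.0], [-0.0, -0.0, -1.0]]
wrist_force: [-0.5, -0.0, -2.2]
opening: 15.5
grip_force: 30.0
```

```bash
python3 st.py
```

```text
t 20.73 pos [450.   23.   -8.9] z [-0. -0. -1.] yang -1.59 F [-0.5 -0.  -2.2] T [-0.06  0.05 -0.01] open 15.5 g 30.0 q1,7 -0.52 -0.09
```

play_rows(rows=[[[0,0,-0.02,0,0,0,0.8],[0,0,-0.02,0,0,0,0.5],[0,0,-0.02,0,0,0,0.1],[0,0,-0.02,0,0,0,0.1],[0,0,0.5,0,0,0,0.1],[0,0,1.4,0,0,0,0.1],[0,0,2.4,0,0,1.0,0.1],[0.6,0.1,2.7,0,0,2.3,0.1],[1.2,0.2,2.7,0,0,3.6,0.1],[1.7,0.3,2.7,0,0,4.9,0.22]]])

```text
clock: 21.98
tool_pos: [536.2, 38.4, 126.4]
tcp_rot: [[-0.615, 0.788, 0.001], [0.788, 0.615, 0.0], [-0.0, 0.001, -1.0]]
wrist_force: [0.0, -0.1, -0.7]
opening: 35.9
grip_force: 0.0
```

play_rows(rows=[[[0.4,0.1,0,0,0,1.3,0.22],[0.8,0.1,0,0,0,2.6,0.22],[1.2,0.15,0,0,0,3.9,0.22],[1.5,0.2,0,0,0,5.2,0.22],[1.65,0.2,0,0,0,6.35,0.22],[1.65,0.2,0,0,0,6.35,0.22]]])

```text
clock: 22.72
tool_pos: [617.6, 47.9, 125.7]
tcp_rot: [[-1.0, 0.029, -0.0], [0.029, 1.0, -0.0], [0.0, -0.0, -1.0]]
wrist_force: [0.2, -0.5, -1.1]
opening: 33.8
grip_force: 0.0
```

```bash
python3 st.py 617.4 48 0 88.4; python3 - <<'E'
from h import *
np.set_printoptions(precision=1,suppress=True)
P={n:camera(n) for n in('scene','top')}
for n in P:
  for q,z in(('pack1',10),('bar',0)): print(n,q,[(round(r['confidence'],2),at(P[n],r['location'],z)[0][:2]) for r in landmark_of(P[n],q)[:3]])
a=cv2.resize(P['scene']['pixels'][140:260,180:340],None,fx=3,fy=3,interpolation=2);b=cv2.resize(P['top']['pixels'][160:280,230:340],None,fx=3,fy=3,interpolation=2)
cv2.imwrite('pics/p1.png',np.hstack([a,b])[:,:,::-1])
E
```

```text
t 22.73 pos [617.6  47.9 125.7] z [-0. -0. -1.] yang 88.34 F [ 0.2 -0.5 -1.1] T [ 0.01  0.05 -0.01] open 33.8 g 0.0 q1,7 -0.38 1.47
shift [-5.000e-03  2.000e-03 -2.515e+00] turn [ 0.001 -0.003  0.007]
scene pack1 [(0.88, array([628. ,  51.5])), (0.62, array([613.1,  -2.7])), (0.16, array([626.1,  23.9]))]
scene bar [(0.59, array([411.3,  21.2]))]
top pack1 []
top bar [(0.66, array([697.9, 352.7]))]
```

View pics/p1.png

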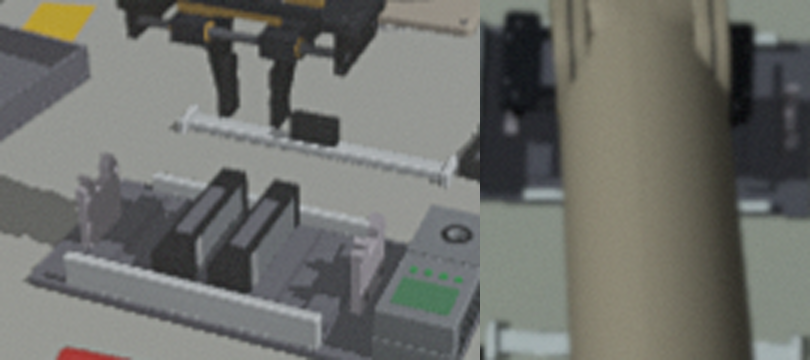

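There are two packs (crop (200,225) and (255,235)), and the bar lies clear on the bench. Next: descend on pack3.

play_rows(rows=[[[0,0,-0.8,0,0,0,0.22],[0,0,-1.5,0,0,0,0.22],[0,0,-2.1,0,0,0,0.22],[0,0,-2.45,0,0,0,0.22],[0,0,-2.45,0,0,0,0.22]]])

```text
clock: 23.65
tool_pos: [616.8, 48.0, 2.8]
tcp_rot: [[-1.0, 0.028, -0.002], [0.028, 1.0, -0.0], [0.002, -0.0, -1.0]]
wrist_force: [0.5, -0.3, -0.2]
opening: 33.6
grip_force: 0.0
```

play_rows(rows=[[[0,0,0,0,0,0,0.6],[0,0,0,0,0,0,0.6],[0,0,0,0,0,0,0.6],[0,0,0,0,0,0,0.6]]], squeeze=30)

```text
clock: 24.15
tool_pos: [618.5, 48.0, 5.0]
tcp_rot: [[-1.0, 0.028, 0.002], [0.028, 1.0, 0.0], [-0.002, 0.0, -1.0]]
wrist_force: [-0.1, -0.7, 6.4]
opening: 24.6
grip_force: 29.9
```

```bash
python3 st.py
```

```text
t 24.15 pos [618.5  48.    5. ] z [ 0.002  0.    -1.   ] yang 88.39 F [-0.1 -0.7  6.4] T [-0.16  0.26  0.07] open 24.6 g 29.9 q1,7 -0.36 1.5
```

play_rows(rows=[[[0,0,0.3,0,0,0,0.6],[0,0,0.8,0,0,0,0.6],[0,0,1.4,0,0,0,0.6],[0,0,1.9,0,0,0,0.6],[0,0,1.9,0,0,0,0.6]]])

```text
clock: 24.78
tool_pos: [618.8, 48.2, 101.0]
tcp_rot: [[-1.0, 0.028, 0.004], [0.028, 1.0, 0.001], [-0.004, 0.001, -1.0]]
wrist_force: [-0.1, -0.4, -2.8]
opening: 24.4
grip_force: 29.9
```

```bash
cat > tray.py <<'E'
from st import *
from scipy.optimize import least_squares
np.set_printoptions(precision=1,suppress=True)
def tray(P):
    for n in P:
        L=silhouettes(P[n],'tray')
        if not L: continue
        m=L[0]['pixels'].astype(np.uint8); h=cv2.convexHull(cv2.findNonZero(m)).reshape(-1,2).astype(float)
        def model(v):
            c,s=np.cos(v[2]),np.sin(v[2]); X=[(v[0]+c*a-s*b,v[1]+s*a+c*b,z) for a in(-125,125) for b in(-87.5,87.5) for z in(0,40)]
            return cv2.convexHull(proj(P[n],X).astype(np.float32))
        def res(v):
            H=model(v); return [cv2.pointPolygonTest(H,(float(a),float(b)),True) for a,b in D]
        # densify hull
        D=np.vstack([a+(b-a)*k for a,b in zip(h,np.roll(h,-1,0)) for k in [np.linspace(0,1,max(2,int(np.hypot(*(b-a))/3)),endpoint=False)[:,None]]])
        r=least_squares(res,[457,-353,-.1],x_scale=[1,1,.01],loss='soft_l1',diff_step=1e-3)
        print(n,round(L[0]['confidence'],2),r.x.round(3),'rms',np.sqrt(np.mean(r.fun**2)).round(2))
if __name__=='__main__':
    show(); P={n:camera(n) for n in('scene','top')}; tray(P)
    a=cv2.resize(P['scene']['pixels'][120:260,100:320],None,fx=3.5,fy=3.5,interpolation=2);cv2.imwrite('pics/p2.png',a[:,:,::-1])
E
python3 tray.py
```

```text
t 24.77 pos [618.8  48.2 101. ] z [ 0.  0. -1.] yang 88.41 F [-0.1 -0.4 -2.8] T [0. 0. 0.] open 24.4 g 29.9 q1,7 -0.38 1.48
scene 0.64 [ 459.6 -361.    -0.1] rms 0.33
top 0.74 [ 458.3 -358.7   -0.1] rms 0.68
```

play_rows(rows=[[[-0.2,-0.6,0.3,0,0,-1.2,0.6],[-0.45,-1.5,0.3,0,0,-2.4,0.6],[-0.7,-2.4,0.3,0,0,-3.6,0.6],[-1.0,-3.3,0.3,0,0,-4.8,0.6],[-1.3,-4.2,0.3,0,0,-6.0,0.6],[-1.55,-5.1,0.3,0,0,-7.2,0.6],[-1.8,-6.0,0.3,0,0,-8.4,0.6],[-2.1,-6.9,0.3,0,0,-9.6,0.6],[-2.3,-7.7,0.3,0,0,-10.8,0.6],[-2.37,-8.24,0.3,0,0,-11.85,0.6]]])

```text
clock: 26.22
tool_pos: [497.2, -365.9, 112.6]
tcp_rot: [[0.119, 0.993, -0.002], [0.993, -0.119, -0.0], [-0.0, -0.002, -1.0]]
wrist_force: [0.5, -0.1, -4.2]
opening: 25.0
grip_force: 29.9
```

play_rows(rows=[[[0,0,-0.3,0,0,0,0.6],[0,0,-0.5,0,0,0,0.6],[0,0,-0.5,0,0,0,0.6]]])

```text
clock: 26.6
tool_pos: [498.9, -362.0, 87.0]
tcp_rot: [[0.109, 0.994, -0.002], [0.994, -0.108, 0.002], [0.002, -0.002, -1.0]]
wrist_force: [-0.3, 1.1, -1.8]
opening: 24.6
grip_force: 29.9
```

```bash
python3 st.py; sed -i 's/r.x.round(3)/r.x.tolist()/' tray.py; python3 tray.py
```

```text
t 26.6 pos [ 498.9 -362.    87. ] z [-0.002  0.002 -1.   ] yang -6.23 F [-0.3  1.1 -1.8] T [-0.15  0.06 -0.02] open 24.6 g 29.9 q1,7 0.0 0.69
t 26.6 pos [ 498.9 -362.    87. ] z [-0.  0. -1.] yang -6.23 F [-0.3  1.1 -1.8] T [-0.1  0.1 -0. ] open 24.6 g 29.9 q1,7 0.0 0.69
scene 0.95 [458.46624093555175, -359.7964624399196, -0.14283668970767224] rms 0.59
top 0.82 [460.2729503867305, -355.5366781104067, -0.13630388883010122] rms 10.0
```

View pics/p2.png

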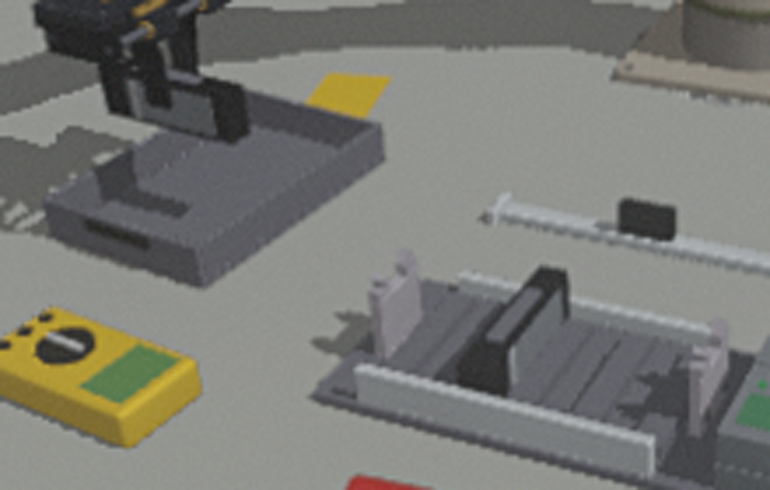

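```bash
python3 - <<'E'
from st import *
np.set_printoptions(precision=1,suppress=True)
p=camera('scene');o=observe();R=np.array(o['tcp_rot']);t=np.array(o['tool_pos'])
X=[t+R[:,0]*a+R[:,1]*b+[0,0,h] for a in(69.5,-69.5) for b in(12.5,) for h in(6,53)]
print((proj(p,X)+.5-[100,120])*3.5)
E
```

```text
[[233.3 145.5]
 [224.4  93.5]
 [105.9 113.3]
 [ 94.8  63. ]]
```

The pack's position matches the model. Lowering it into the tray.

play_rows(rows=[[[0,0.02,-0.6,0,0,-0.1,0.6],[0,0.02,-1.2,0,0,-0.1,0.6],[0,0.02,-1.6,0,0,-0.1,0.6],[0,0.02,-1.68,0,0,-0.1,0.6],[0,0.02,-1.72,0,0,-0.1,0.6],[0,0.02,-1.72,0,0,-0.1,0.6]]])

```text
clock: 27.6
tool_pos: [499.5, -363.4, 3.4]
tcp_rot: [[0.125, 0.992, 0.001], [0.992, -0.125, -0.001], [-0.0, 0.001, -1.0]]
wrist_force: [-0.2, -0.4, -3.2]
opening: 25.2
grip_force: 29.9
```

```bash
python3 st.py
```

```text
t 27.6 pos [ 499.5 -363.4    3.4] z [ 0.001 -0.001 -1.   ] yang -7.19 F [-0.2 -0.4 -3.2] T [-0.16  0.09 -0.04] open 25.2 g 29.9 q1,7 0.04 0.73
```

play_rows(rows=[[[0,0,-0.04,0,0,0,0.6],[0,0,-0.07,0,0,0,0.6],[0,0,-0.09,0,0,0,0.6],[0,0,-0.09,0,0,0,0.6]]])

```text
clock: 28.1
tool_pos: [499.3, -363.0, -0.1]
tcp_rot: [[0.125, 0.992, 0.001], [0.992, -0.125, 0.001], [0.001, 0.001, -1.0]]
wrist_force: [-6.1, 6.0, 16.8]
opening: 24.9
grip_force: 29.9
```

play_rows(rows=[[[0,0,0.03,0,0,0,0.45],[0,0,0.03,0,0,0,0.2],[0,0,0.03,0,0,0,0.2],[0,0,0.6,0,0,0,0.2],[0,0,1.5,0,0,0,0.22],[0.1,0.2,2.5,0,0,1.0,0.22],[0.3,1.0,2.5,0,0,2.2,0.22],[0.6,1.9,2.5,0,0,3.4,0.22],[0.9,2.8,2.5,0,0,4.6,0.22],[1.2,3.7,2.5,0,0,5.9,0.22]]])

```text
clock: 29.35
tool_pos: [559.5, -176.5, 123.2]
tcp_rot: [[-0.647, 0.762, 0.001], [0.762, 0.647, -0.0], [-0.0, 0.0, -1.0]]
wrist_force: [0.5, 0.5, -1.1]
opening: 34.1
grip_force: 0.0
```

play_rows(rows=[[[0.3,0.9,0,0,0,1.2,0.22],[0.6,1.8,0,0,0,2.4,0.22],[0.9,2.7,0,0,0,3.6,0.22],[1.13,3.4,0,0,0,4.8,0.22],[1.13,3.52,0,0,0,6.05,0.22],[1.13,3.52,0,0,0,6.05,0.22],[1.13,3.52,0,0,0,6.05,0.22]]])

```text
clock: 30.22
tool_pos: [615.5, -3.1, 123.1]
tcp_rot: [[-0.999, 0.033, 0.0], [0.033, 0.999, -0.0], [-0.0, -0.0, -1.0]]
wrist_force: [-0.2, 0.0, -0.2]
opening: 34.0
grip_force: 0.0
```

```bash
python3 st.py 616 -2.1 4 88.4; python3 - <<'E'
from tray import *
P={n:camera(n) for n in('scene','top')}; tray(P)
for n in P: print(n,[(round(r['confidence'],2),at(P[n],r['location'],8)[0][:2]) for r in landmark_of(P[n],'pack1')[:3]],[(round(r['confidence'],2),at(P[n],r['location'],0)[0][:2]) for r in landmark_of(P[n],'bar')[:3]])
a=cv2.resize(P['scene']['pixels'][120:260,100:320],None,fx=2.2,fy=2.2,interpolation=2)
b=cv2.resize(P['top']['pixels'][190:330,340:490],None,fx=2.2,fy=2.2,interpolation=2)
cv2.imwrite('pics/p3.png',np.hstack([a,b])[:,:800,::-1])
E
```

```text
t 30.23 pos [615.5  -3.1 123.1] z [ 0. -0. -1.] yang 88.11 F [-0.2  0.  -0.2] T [-0.02  0.02 -0.02] open 34.0 g 0.0 q1,7 -0.32 1.56
shift [ 0.011  0.019 -2.382] turn [0.002 0.001 0.036]
scene 0.59 [459.4056153951148, -361.98249474500483, -0.13595767025175245] rms 0.38
top 0.92 [457.9718687644214, -357.9081896657876, -0.1450897348142123] rms 0.81
scene [(0.84, array([ 515.5, -352. ])), (0.64, array([602.8,  -5.5]))] [(0.97, array([393. ,  12.7]))]
top [(0.72, array([ 507. , -363.9])), (0.63, array([408.5, 306.6])), (0.24, array([600.3, 395.9]))] [(0.62, array([403.3,  21.5]))]
```

View pics/p3.png

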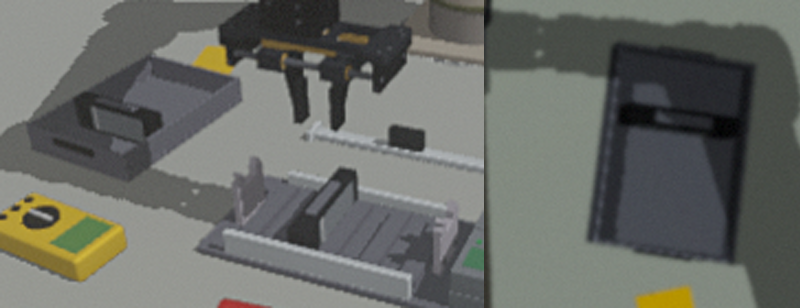

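Pack3 stands upright in the tray (top crop (680,120)). Pack2 is next.

play_rows(rows=[[[0,0.02,-0.8,0,0,0.04,0.22],[0,0.02,-1.5,0,0,0.04,0.22],[0,0.02,-2.1,0,0,0.04,0.22],[0,0.02,-2.38,0,0,0.04,0.22],[0,0.02,-2.38,0,0,0.04,0.22],[0,0.02,-2.38,0,0,0.04,0.6],[0,0.02,-2.38,0,0,0.04,0.6],[0,0.02,-2.38,0,0,0.04,0.6],[0,0.02,-2.38,0,0,0.04,0.6]]])

```text
clock: 31.75
tool_pos: [616.6, -1.4, 5.5]
tcp_rot: [[-1.0, 0.023, 0.002], [0.023, 1.0, 0.0], [-0.002, 0.0, -1.0]]
wrist_force: [-1.5, -1.5, 6.9]
opening: 24.5
grip_force: 29.9
```

```bash
python3 st.py
```

```text
t 31.75 pos [616.6  -1.4   5.5] z [ 0.002  0.    -1.   ] yang 88.7 F [-1.5 -1.5  6.9] T [-0.31  0.2  -0.09] open 24.5 g 29.9 q1,7 -0.3 1.59
```

play_rows(rows=[[[0,0,0.4,0,0,0,0.6],[0,0,1.2,0,0,0,0.6],[0,0,2.1,0,0,0,0.6],[-0.3,-0.4,2.2,0,0,-1.2,0.6],[-0.7,-1.2,2.2,0,0,-2.4,0.6],[-1.1,-2.0,2.2,0,0,-3.6,0.6],[-1.6,-2.9,2.2,0,0,-4.8,0.6],[-2.0,-3.7,2.2,0,0,-6.0,0.6],[-2.4,-4.5,2.2,0,0,-7.2,0.6],[-2.8,-5.3,2.2,0,0,-8.4,0.6]]])

```text
clock: 33.0
tool_pos: [474.9, -266.7, 115.2]
tcp_rot: [[-0.362, 0.932, 0.001], [0.932, 0.362, 0.001], [0.0, 0.001, -1.0]]
wrist_force: [0.0, -0.8, -2.7]
opening: 24.5
grip_force: 29.9
```

play_rows(rows=[[[-0.4,-0.7,0,0,0,-1.2,0.6],[-0.8,-1.5,0,0,0,-2.4,0.6],[-0.95,-1.79,0,0,0,-3.67,0.6],[-0.95,-1.79,-0.4,0,0,-3.67,0.6],[-0.95,-1.79,-0.4,0,0,-3.67,0.6]]])

```text
clock: 33.62
tool_pos: [427.4, -354.5, 93.8]
tcp_rot: [[0.136, 0.991, -0.001], [0.991, -0.136, 0.002], [0.002, -0.002, -1.0]]
wrist_force: [-0.0, 0.1, -3.6]
opening: 25.0
grip_force: 29.9
```

```bash
python3 st.py 429 -356 0 -8; python3 - <<'E'
from tray import *
P={n:camera(n) for n in('scene','top')}; tray(P)
E
```

```text
t 33.62 pos [ 427.4 -354.5   93.8] z [-0.001  0.002 -1.   ] yang -7.81 F [-0.   0.1 -3.6] T [-0.07  0.06 -0.02] open 25.0 g 29.9 q1,7 -0.03 0.67
shift [ 0.032 -0.031 -1.875] turn [-0.013 -0.01  -0.024]
scene 0.72 [458.854004660178, -361.68502880083474, -0.12702835364896956] rms 0.56
top 0.69 [458.73092976668, -356.5593239130767, -0.15337495559850287] rms 4.17
```

Tray unmoved. Lowering.

play_rows(rows=[[[0,-0.03,-0.6,0,0,0,0.6],[0,-0.03,-1.2,0,0,0,0.6],[0,-0.03,-1.6,0,0,0,0.6],[0,-0.03,-1.75,0,0,0,0.6],[0,-0.03,-1.8,0,0,0,0.6],[0,-0.03,-1.8,0,0,0,0.6]]])

```text
clock: 34.58
tool_pos: [428.5, -357.3, 4.8]
tcp_rot: [[0.136, 0.991, 0.001], [0.991, -0.136, -0.001], [-0.0, 0.001, -1.0]]
wrist_force: [0.1, -0.4, -3.0]
opening: 25.0
grip_force: 29.9
```

play_rows(rows=[[[0,0,-0.03,0,0,0,0.6],[0,0,-0.05,0,0,0,0.6],[0,0,-0.05,0,0,0,0.6]]])

```text
clock: 34.95
tool_pos: [428.0, -356.9, 1.6]
tcp_rot: [[0.136, 0.991, 0.0], [0.991, -0.136, 0.0], [0.0, 0.0, -1.0]]
wrist_force: [0.2, -0.2, -2.8]
opening: 24.6
grip_force: 29.9
```

play_rows(rows=[[[0,0,-0.02,0,0,0,0.6],[0,0,-0.03,0,0,0,0.6],[0,0,-0.03,0,0,0,0.6]]])

```text
clock: 35.33
tool_pos: [428.1, -356.9, 0.6]
tcp_rot: [[0.136, 0.991, 0.0], [0.991, -0.136, 0.0], [0.0, 0.0, -1.0]]
wrist_force: [-2.3, 2.4, 5.5]
opening: 25.1
grip_force: 29.9
```

play_rows(rows=[[[0,0,0.01,0,0,0,0.45],[0,0,0.01,0,0,0,0.2],[0,0,0.01,0,0,0,0.2],[0,0,0.6,0,0,0,0.2],[0,0,1.5,0,0,0,0],[0,0,2.5,0,0,0.7,0],[0,0,2.5,0,0,0.77,0]]])

```text
clock: 36.2
tool_pos: [429.9, -358.6, 128.8]
tcp_rot: [[0.028, 1.0, 0.006], [1.0, -0.028, -0.003], [-0.003, 0.006, -1.0]]
wrist_force: [-0.0, -0.3, -0.3]
opening: 43.2
grip_force: 0.0
```

```bash
cat > bar.py <<'E'
from tray import *
P={n:camera(n) for n in('scene','top')}
show(); tray(P)
for n in P:
    print(n,'packs',[(round(r['confidence'],2),at(P[n],r['location'],5)[0][:2]) for r in landmark_of(P[n],'pack1')[:4]])
    L=silhouettes(P[n],'bar')
    if not L: continue
    m=L[0]['pixels']; print(' bar conf',round(L[0]['confidence'],2),L[0]['bbox'],[(round(r['confidence'],2),at(P[n],r['location'],0)[0][:2]) for r in landmark_of(P[n],'bar')[:2]])
    # fit full bar model (render boxes, IoU-like) with z=0
    def render(v):
        c,s=np.cos(v[2]),np.sin(v[2]); im=np.zeros((420,560),np.uint8)
        for x,y0,y1,z0,z1 in((10,-142,142,0,10),(18,-142,-134,0,14),(18,134,142,0,14),(8,-25,25,10,40)):
            X=[(v[0]+c*a-s*b,v[1]+s*a+c*b,z) for a in(-x,x) for b in(y0,y1) for z in(z0,z1)]
            h=cv2.convexHull(proj(P[n],X).astype(np.float32))
            cv2.fillConvexPoly(im,np.round(h*16).astype(np.int32),255,cv2.LINE_AA,4)
        return cv2.GaussianBlur(im.astype(float)/255,(0,0),1.5)
    M=cv2.GaussianBlur(m.astype(float),(0,0),1.5)
    from scipy.optimize import minimize
    f=lambda u:np.sum((render([u[0],u[1],u[2]/100])-M)**2)
    best=min((minimize(f,[x,23,-2.7],method='Nelder-Mead',options=dict(initial_simplex=np.array([[x,23,-2.7],[x+15,23,-2.7],[x,35,-2.7],[x,23,5]]))) for x in(400,425,450)),key=lambda r:r.fun)
    print(' bar fit',best.x[:2],'deg',np.degrees(best.x[2]/100).round(2),'cost',round(best.fun,1),'of',round(np.sum(M**2),1))
E
python3 bar.py
```

```text
t 36.3 pos [ 428.2 -356.8  125.1] z [ 0.  0. -1.] yang -1.68 F [-0.8 -0.5 -1.3] T [-0.1  0.   0. ] open 43.8 g 0.0 q1,7 -0.03 0.76
scene 0.56 [456.7813018092224, -362.7667916151328, -0.12698599807485875] rms 0.86
top 0.59 [458.27878701017187, -355.53731877751943, -0.16039381733351654] rms 2.28
scene packs [(0.92, array([ 508.4, -368.9])), (0.85, array([ 409.5, -368.2])), (0.31, array([777.9,  28.8]))]
 bar conf 0.76 [241.3, 171.9, 92.2, 28.4] [(0.94, array([403.6,  24.4])), (0.47, array([ 733.3, -281.8]))]
 bar fit [407.3  22.2] deg -2.2 cost 62.7 of 496.1
top packs [(0.96, array([ 506.8, -370.3])), (0.74, array([ 422.4, -363.4]))]
 bar conf 0.81 [233.5, 268.5, 101.2, 14.3] [(0.82, array([403. ,  23.7])), (0.41, array([700.3, 347.1]))]
 bar fit [408.6  26.5] deg -1.8 cost 39.5 of 594.5
```

The bar has been knocked to about (408, 24), yaw -2°. Going there to re-grip it.

play_rows(rows=[[[0,1,0.2,0,0,0,0],[0,2.1,0.2,0,0,0,0],[0,3.2,0.2,0,0,0,0],[0,4.3,0.2,0,0,0,0],[-0.1,5.4,0.2,0,0,0,0],[-0.3,6.5,0,0,0,0,0],[-0.4,7.4,-0.3,0,0,0,0],[-0.4,7.62,-0.8,0,0,0,0],[-0.4,7.62,-1.3,0,0,0,0],[-0.4,7.62,-1.3,0,0,0,0]]])

```text
clock: 37.95
tool_pos: [406.6, 23.7, 58.8]
tcp_rot: [[0.029, 1.0, -0.003], [1.0, -0.029, -0.001], [-0.001, -0.003, -1.0]]
wrist_force: [-0.7, -1.3, -0.4]
opening: 43.4
grip_force: 0.0
```

```bash
python3 st.py 408 24 -9 -2; python3 bar.py | grep -v pack
```

```text
t 37.95 pos [406.6  23.7  58.8] z [-0.003 -0.001 -1.   ] yang -1.67 F [-0.7 -1.3 -0.4] T [-0.11  0.08 -0.01] open 43.4 g 0.0 q1,7 -0.56 -0.21
shift [ 0.027  0.006 -1.357] turn [ 0.009 -0.023 -0.042]
t 38.05 pos [408.3  23.9  60.7] z [ 0. -0. -1.] yang -1.7 F [ 0.6 -0.7  0.8] T [-0.1  0.1 -0.1] open 43.8 g 0.0 q1,7 -0.56 -0.21
scene 0.92 [459.6519763428004, -360.9489853813539, -0.12733247835882971] rms 0.35
top 0.92 [457.93579794803554, -358.34239940784903, -0.14864482327479203] rms 0.53
 bar conf 0.57 [239.9, 176.2, 94.6, 25.2] [(0.66, array([413.6,  21.6])), (0.43, array([774.5,  28.1]))]
 bar fit [407.2  23.2] deg -2.1 cost 58.6 of 504.2
 bar conf 0.85 [232.4, 268.6, 101.3, 15.7] [(0.61, array([ 458.9, -355.6]))]
 bar fit [408.7  26.9] deg -1.78 cost 412.5 of 281.3
```

play_rows(rows=[[[0,0,-0.6,0,0,0,0],[0,0,-1.1,0,0,0,0],[0,0,-1.37,0,0,0,0],[0,0,-1.37,0,0,0,0.8],[0,0,-1.37,0,0,0,0.8],[0,0,-1.37,0,0,0,0.8],[0,0,-1.37,0,0,0,0.8],[0,0,-1.37,0,0,0,0.8]]])

```text
clock: 39.45
tool_pos: [408.7, 24.2, -7.8]
tcp_rot: [[0.029, 1.0, 0.001], [1.0, -0.029, 0.001], [0.001, 0.001, -1.0]]
wrist_force: [0.3, -0.5, 7.0]
opening: 15.9
grip_force: 30.0
```

```bash
python3 st.py
```

```text
t 39.45 pos [408.7  24.2  -7.8] z [ 0.001  0.001 -1.   ] yang -1.67 F [ 0.3 -0.5  7. ] T [-0.06  0.19 -0.06] open 15.9 g 30.0 q1,7 -0.55 -0.15
```

play_rows(rows=[[[0,0,0.6,0,0,0,0.8],[0,0,1.4,0,0,0,0.8],[0.3,0,2.1,0,0,0,0.8],[1.2,0,2.1,0,0,0,0.8],[2.2,0,2.1,0,0,0,0.8],[3.2,0,2.1,0,0,0,0.8],[4.0,0,2.1,0,0,0,0.8],[4.18,0,2.1,0,0,0,0.8],[4.18,0,2.1,0,0,0,0.8],[4.18,0,2.1,0,0,0,0.8]]])

```text
clock: 40.7
tool_pos: [615.9, 24.0, 96.6]
tcp_rot: [[0.029, 1.0, -0.001], [1.0, -0.029, 0.0], [0.0, -0.001, -1.0]]
wrist_force: [0.1, 0.3, -1.7]
opening: 15.6
grip_force: 30.0
```

```bash
python3 - <<'E'
from st import *
from scipy.optimize import minimize
np.set_printoptions(precision=1,suppress=True)
P={n:camera(n) for n in('scene','top')}
o,_=show(); zb=o['tool_pos'][2]+8.7
for n in P:
    L=silhouettes(P[n],'bar')
    if not L: print(n,'none'); continue
    m=L[0]['pixels'];M=cv2.GaussianBlur(m.astype(float),(0,0),1.5);c0=cv2.minAreaRect(cv2.findNonZero(m.astype(np.uint8)));print(n,L[0]['confidence'],c0)
    def render(v):
        c,s=np.cos(v[2]),np.sin(v[2]); im=np.zeros((420,560),np.uint8)
        for x,y0,y1,z0,z1 in((10,-142,142,0,10),(18,-142,-134,0,14),(18,134,142,0,14),(8,-25,25,10,40)):
            X=[(v[0]+c*a-s*b,v[1]+s*a+c*b,z+zb) for a in(-x,x) for b in(y0,y1) for z in(z0,z1)]
            h=cv2.convexHull(proj(P[n],X).astype(np.float32)); cv2.fillConvexPoly(im,np.round(h*16).astype(np.int32),255,cv2.LINE_AA,4)
        return cv2.GaussianBlur(im.astype(float)/255,(0,0),1.5)
    f=lambda u:np.sum((render([u[0],u[1],u[2]/100])-M)**2)
    r=minimize(f,[617,23,-2.7],method='Nelder-Mead',options=dict(initial_simplex=[[617,23,-2.7],[625,23,-2.7],[617,33,-2.7],[617,23,3]])); print(r.x,r.fun,np.sum(M**2))
save(P['scene'],'x.png')
E
```

```text
t 40.8 pos [616.3  24.2  96.9] z [ 0.  0. -1.] yang -1.67 F [-0.3 -0.6 -1. ] T [-0.1  0.1 -0. ] open 16.0 g 30.0 q1,7 -0.47 -0.0
scene 0.62 ((258.75799560546875, 189.0512237548828), (111.94364929199219, 17.977527618408203), 12.395406723022461)
[616.4  25.8  -3.8] 157.8581415903607 754.161465651556
top 0.8 ((285.6134033203125, 194.46685791015625), (111.25874328613281, 13.065641403198242), 2.1409013271331787)
[614.   26.4  -3. ] 480.3241723220814 389.39156985631456
```

play_rows(rows=[[[0.02,-0.05,0,0,0,0,0.8],[0.02,-0.05,-0.3,0,0,0,0.8],[0.02,-0.05,-0.5,0,0,0,0.8],[0.02,-0.05,-0.62,0,0,0,0.8],[0.02,-0.05,-0.62,0,0,0,0.8]]])

```text
clock: 41.52
tool_pos: [617.6, 21.5, 64.8]
tcp_rot: [[0.029, 1.0, -0.001], [1.0, -0.029, -0.0], [-0.0, -0.001, -1.0]]
wrist_force: [-0.0, 0.2, -2.0]
opening: 15.6
grip_force: 30.0
```

```bash
python3 st.py
```

```text
t 41.52 pos [617.6  21.5  64.8] z [-0.001 -0.    -1.   ] yang -1.67 F [-0.   0.2 -2. ] T [-0.1   0.09  0.02] open 15.6 g 30.0 q1,7 -0.46 0.02
```

play_rows(rows=[[[0,0,-0.1,0,0,0,0.8],[0,0,-0.2,0,0,0,0.8],[0,0,-0.24,0,0,0,0.8],[0,0,-0.24,0,0,0,0.8]]])

```text
clock: 42.02
tool_pos: [618.1, 21.6, 53.5]
tcp_rot: [[0.029, 1.0, 0.0], [1.0, -0.029, 0.0], [0.0, 0.0, -1.0]]
wrist_force: [0.3, -0.7, -2.8]
opening: 15.6
grip_force: 30.0
```

play_rows(rows=[[[0,0,-0.03,0,0,0,0.8],[0,0,-0.05,0,0,0,0.8],[0,0,-0.05,0,0,0,0.8]]])

```text
clock: 42.4
tool_pos: [618.1, 21.5, 51.3]
tcp_rot: [[0.029, 1.0, 0.0], [1.0, -0.029, 0.0], [0.0, 0.0, -1.0]]
wrist_force: [-0.8, 1.0, 2.5]
opening: 15.7
grip_force: 30.0
```

```bash
python3 st.py
```

```text
t 42.4 pos [618.1  21.5  51.3] z [ 0.  0. -1.] yang -1.67 F [-0.8  1.   2.5] T [-0.12  0.09 -0.09] open 15.7 g 30.0 q1,7 -0.45 0.02
```

play_rows(rows=[[[0,0,-0.01,0,0,0,0.8],[0,0,-0.01,0,0,0,0.4],[0,0,-0.01,0,0,0,0],[0,0,-0.01,0,0,0,0],[0,0,0.6,0,0,0,0],[0,0,1.4,0,0,0,0],[0,0,2.4,0,0,0,0],[-0.8,-0.5,2.8,0,0,0,0],[-1.8,-1.5,2.8,0,0,0,0],[-2.6,-2.5,2.8,0,0,0,0]]])

```text
clock: 43.65
tool_pos: [492.9, -96.8, 191.3]
tcp_rot: [[0.028, 1.0, 0.001], [1.0, -0.028, 0.0], [0.0, 0.001, -1.0]]
wrist_force: [0.4, -0.6, 0.8]
opening: 43.6
grip_force: 0.0
```

```bash
python3 - <<'E'
from tray import *
P={n:camera(n) for n in('scene','top')}
show(); tray(P)
for n in P:
    for q,z in(('pack1',5),('bar',59),('tester',10),('mug',0),('spool',0)): print(n,q,[(round(r['confidence'],2),at(P[n],r['location'],z)[0][:2]) for r in landmark_of(P[n],q)[:3]])
    for q in('bar','tester'):
        for r in silhouettes(P[n],q)[:1]: print(n,q,round(r['confidence'],2),r['bbox'],cv2.minAreaRect(cv2.findNonZero(r['pixels'].astype(np.uint8))))
E
```

```text
t 43.75 pos [ 490.7 -101.9  191.6] z [ 0.  0. -1.] yang -2.15 F [ 0.9  1.  -0.3] T [-0.1  0.  -0.1] open 43.8 g 0.0 q1,7 -0.42 0.1
scene 0.67 [459.1333699626918, -359.9560501696183, -0.13675283912410244] rms 0.26
top 0.8 [455.54915047743947, -382.4833768518038, -0.3718931528201359] rms 6.58
scene pack1 [(0.97, array([ 406.3, -371.4])), (0.67, array([ 508.6, -356.5]))]
scene bar [(0.58, array([618.6,  30.3])), (0.49, array([597.6, 380.6])), (0.22, array([666.5, 393.4]))]
scene tester [(0.83, array([576.6, 392.8])), (0.55, array([602.9, 398. ]))]
scene mug [(0.73, array([555.1, 394.2])), (0.63, array([510.6, 386.4])), (0.32, array([ 748.1, -275.7]))]
scene spool [(0.84, array([397.9, 315.2])), (0.65, array([357.1, 215.6]))]
scene bar 0.7 [205.4, 193.6, 109.5, 31.7] ((258.6825866699219, 205.5421142578125), (109.5065689086914, 17.08932113647461), 12.994616508483887)
scene tester 0.57 [405.5, 202.4, 13.5, 37.3] ((409.22955322265625, 222.0875701904297), (9.293326377868652, 34.591827392578125), 6.842773914337158)
top pack1 [(0.74, array([ 499.2, -365.8])), (0.59, array([ 427.9, -361.2]))]
top bar [(0.88, array([618.9,  15.2]))]
top tester []
top mug [(0.82, array([511.2, 392.1]))]
top spool [(0.77, array([402.1, 310. ]))]
top bar 0.89 [234.4, 185.8, 95.8, 17.4] ((283.462890625, 194.6140899658203), (99.20366668701172, 13.042530059814453), 1.3169124126434326)
top tester 0.63 [137.1, 192.7, 18.1, 13.2] ((146.80767822265625, 201.0384521484375), (18.027755737304688, 8.043152809143066), 33.690067291259766)
```

The bar silhouette matches the original seated one, both packs are in the tray, and the tester is upright. Handing in.

```bash
python3 -c "
from rig import arm
print(arm.close_job())"
```

```text
the job is handed in; nothing more can be done
None
```

I've handed the job in: the tester went fully home in the socket for over a second and is back in its stand, both packs (only pack2 and pack3 were there) are in the tray, and the bar is back in its brackets, after being knocked aside on the bench and picked up again; the final check was by camera measurements, and no score was shown.

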